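# Tip the tall cartons out of the locked rack and load the caddy

### The job

Load the grey carrying caddy with all the tall cartons: slide the rack's lock grip fully over to its open end stop, tip each tall carton forward out of its tight slot by the rear top edge until it leans on the catch rail (do not lift it straight up out of the slot), then grip it and stand it upright in its own pocket of the caddy. When all the tall cartons are in the caddy, slide the lock fully back to its closed end stop; the short carton stays standing in the rack, and the loose little bowl in front of it stays where it is.

Things in the scene. Friction and masses are not known exactly. Their poses are not given: they have to be found in the camera images.
- rack: Fixed steel carton rack, 256 mm wide. Origin: centre of its underside, on the worktop; x to its rear (away from the robot), y to its left, z up. Four slots, 44 mm wide, centres at y = -90, -30, 30, 90 mm; floor at z = 25 mm; 16 mm dividers and end walls, x = -48 to +34 mm, rise to z = 150 mm. Cartons stand with front face at x = -50 mm, rear face at x = +35 mm.
- rack_floor (a point): Point on the rack's slot floor, mid-width, at the front faces of the cartons (rack x = -50, y = 0, z = 25 mm). A 4 mm lip there holds the cartons' front feet: a carton tips forward about its lower front edge, which lies on this line.
- rear_top (a point): Mid-width point of the line (along rack y) of the tall cartons' rear top edges: rack x = 35, z = 175 mm, 25 mm above the dividers. The rear foot has a lip (x = 42 to 48 mm, to z = 50 mm); above and behind it all is free for 60 mm, so closed fingers can reach down behind a carton's top edge.
- catch_rail (a point): Middle of the round catch rail (radius 5 mm, along rack y, rack x = -96, z = 84 mm) in front of the rack. A carton tipped past its balance point (about 30 degrees) falls on to it and stays leaning about 37 degrees towards the robot, its upper part out in front of the dividers and free on both sides to be gripped across its 40 mm thickness.
- lock (a joint): Lock slide: a dark rail along the rack's front foot with four upright fingers (10 mm wide, to z = 120 mm). 0 = closed: a finger stands before each slot, so no carton can tip; 0.030 m = open end stop: fingers before the dividers. Slides along the rack's +y (left) to open; about 2 N friction; stays where left. Starts at 0 to 4 mm.
- lock_grip (a point): Grip of the lock slide: a black upright block, 34 (rack x) x 16 (rack y) mm, left of the rack's end and in front of the catch rail; its top is 15 mm above this point, which is 80 mm above the worktop. Free for 50 mm below its top. It moves with the slide.
- carton_a_mid (a point): Centre (75 mm above its base) of a tall plain cardboard carton with pale label patches, 85 deep (its x) x 40 thick (its y) x 150 mm high (its z), 0.13 to 0.25 kg; the tall ones are alike. As it stands in the rack its x points to the rack's rear, z up. Two or three are there (an absent one reads None), each in one of the slots.
- carton_b_mid (a point): Centre (75 mm above its base) of a tall plain cardboard carton with pale label patches, 85 deep (its x) x 40 thick (its y) x 150 mm high (its z), 0.13 to 0.25 kg; the tall ones are alike. As it stands in the rack its x points to the rack's rear, z up. Two or three are there (an absent one reads None), each in one of the slots.
- carton_c_mid (a point): Centre (75 mm above its base) of a tall plain cardboard carton with pale label patches, 85 deep (its x) x 40 thick (its y) x 150 mm high (its z), 0.13 to 0.25 kg; the tall ones are alike. As it stands in the rack its x points to the rack's rear, z up. Two or three are there (an absent one reads None), each in one of the slots.
- short_carton_mid (a point): The short carton, 85 x 40 x 115 mm, otherwise like the tall ones; it stands in one slot of the rack, lower than the dividers, and stays there. This point is its centre.
- caddy: Loose grey plastic carrying caddy, 112 (its x) x 236 (its y) x 70 mm high, 1 kg, open at the top, to the right of the rack. Origin: centre of its underside; z up. Three pockets side by side along y, each 100 (x) x 54 (y) mm, parted by 23 mm thick dividers; inner floor at z = 8 mm. A carton stands in a pocket with its 40 mm thickness along the caddy's y.
- pocket_0 (a point): Centre of the inner floor of the caddy's pocket at y = -81 mm.
- pocket_1 (a point): Centre of the inner floor of the caddy's middle pocket.
- pocket_2 (a point): Centre of the inner floor of the caddy's pocket at y = +81 mm (nearest the rack).
- little_bowl: Bystander: a small beige sauce bowl, 76 mm wide, 30 mm high, loose, in front of the rack. Origin: centre of its underside.
Mind the look-alikes: they are no part of the job. Leave any blue or green look-alike of the part that bears carton_a_mid alone.

How it is judged:
By the outcome, as a careful person would: the job done as asked, in the order asked, and still so for the second after the job is handed in, with the robot touching nothing.
Of carton_a, carton_b, carton_c only 2 to 3 are there at a start; the rules pass over those that are not, and their reading is None.
At some moment in a run one of caddy may be knocked a few centimetres aside while the robot is not near it.
It also fails if it takes over 210 s, if anything falls off the work surface, if the arm or the gripper's body presses on something with over 40 N, if the wrist force passes 120 N, or if a joint passes its speed limit or range.

### The arm

A 6-joint arm with a two-finger parallel gripper is mounted at the origin on a cart in front of the work surface, level with it; the furniture and walls round the work are solid. World frame = base frame: x ahead of the robot, y to its left, z up, the work surface at z = 0. Lengths are in m, angles in rad, forces in N, time in s.
With the tool pointing down it reaches from about 0.275 to 0.775 m from the base axis. Payload 14.6 kg.
Tool frame: the origin (TCP) lies midway between the tips of the shut fingers; the grasp point (between the pads) lies 19 mm behind it; z points along the fingers, y is the line along which they close (so a half turn about z gives the same grasp; the last joint's range is limited). The gripper opens to 85 mm and grips with 20 to 120 N. Pads are 22 mm wide; open, the fingers measure 114 mm over their backs; the gripper's body (76 mm by 85 mm) begins 54 mm behind the grasp point. The pads swing forward as they close: fully open they stand 13 mm farther back than shut.
Start: joints at [-1.378, 0.263, -0.048, 1.259, 0, 1.415], TCP at [0.179, -0.494, 0.231] pointing down, gripper open.
Joint ranges: [-2.65, 2.65], [-0.89, 1.7], [-1.18, 1.37], [-2.13, 2.11], [-1.35, 1.29], [-3.14, 3.14]. Speed limits (rad/s): [1.89, 1.89, 2.57, 2.79, 3.14, 3.14].

### API

Orientations are given as a rotation vector (axis times angle).
In Python, from plant import arm, viewer gives the robot as it stands.
- The arm moves only by the tool drive_tool, never from a script. Its argument "commands" is a list of rows, each an object of numbers: "x", "y", "z": the shift along the tool's x, y, z in m; "ax", "ay", "az": the turn, a rotation vector about the tool's x, y, z in degrees. A call has 1 to 8 rows; each row shifts and turns the commanded pose from where the row before left it, along the tool's axes as they then stand; what a row does not reach is not made up. A row lasts 1/10 s, in which the tool goes at most 50 mm and 8.59 degrees, less where a joint would pass 70% of its speed; a pose out of reach is approached as far as the arm can. A call with a gripper value outside its range is refused whole. "grip" is the opening, from 0 (shut) to 1 (fully open), set as the call begins (left out, the last holds). The fingers move at their own pace and stop on an object; "grip_force" is the grip in N (left out, the last holds). Time passes only in rows, so rows that do not move let the fingers close. It gives the time, the measured TCP pose, the force, the opening and the grip force at its end, in the units of the state.
- arm.read_state(): the state, without advancing time (a new reading comes with each control period).
- viewer.camera(name): name is "scene" or "top"; returns the picture (480x640x3 uint8, red, green, blue); there is no depth.
- viewer.camera_model(name): a dict with "intrinsics" (3x3 intrinsics, pixels), "view" (4x4, takes a point from world to camera coordinates). Camera axes: x right, y down, z forward; pixel columns grow to the right and rows downward; lengths in m; the calibration is good to about 2 mm. A picture is of the moment at which its call begins. camera_model takes no time and is no camera call.
- arm.close_job(): hands the job in; it is judged then, once.
The state is a dict: "t": time; "qpos": joint angles; "joint_velocities": joint speeds; "tau": joint torques, N m; "ee_pos": TCP position; "tool_rot": TCP orientation; "force": force on the tool from outside, world axes, zero at the start; "moment": the same for the moment, N m; "grip_width": finger opening in m; "gripper_force": force on a finger pad.
Only numpy, scipy, OpenCV 4.12 (cv2) and the standard library are available. Lean on these libraries where they do the work, as an engineer would, in place of code of your own. Each camera call takes 0.05 s, during which the arm holds its last target. There are 200 camera calls.

## Working session

There is one attempt and no reset: what is moved stays moved. The work goes in short steps, Python scripts to look and compute and a tool call to move; the robot and the scene stay as the last step left them, time stands still between calls to the robot, and variables do not carry over. Pictures are saved under pics/ and viewed, at most 14 in all, crops included, and the job is handed in when it is done.

Besides the shell and the picture viewer there is one more tool, called as name([rows], argument=value, ...), one row to a line, values as JSON. drive_tool: Moves the arm, as the interface text tells. Its arguments: {"type":"object","properties":{"commands":{"type":"array"},"grip":{"type":"number"},"grip_force":{"type":"number"}},"required":["commands"]}

```bash
ls; mkdir -p pics
python3 - <<'E'
from plant import arm, viewer
import cv2,numpy as np
for n in("scene","top"):
    im=viewer.camera(n); cv2.imwrite(f"pics/{n}0.png",im[:,:,::-1])
    m=viewer.camera_model(n); print(n,np.round(m["intrinsics"],1).tolist(),np.round(m["view"],4).tolist())
s=arm.read_state(); print(s)
E
```

```text
pics
scene [[441.1, 0.0, 317.3], [0.0, 441.1, 236.0], [0.0, 0.0, 1.0]] [[-0.6674, -0.7447, -0.0104, 0.3333], [-0.4886, 0.4484, -0.7484, 0.3599], [0.562, -0.4944, -0.6631, 0.7901], [0.0, 0.0, 0.0, 1.0]]
top [[585.2, 0.0, 317.4], [0.0, 585.2, 237.1], [0.0, 0.0, 1.0]] [[-0.0093, -1.0, 0.0016, -0.0322], [-0.9896, 0.009, -0.1434, 0.5186], [0.1433, -0.0029, -0.9897, 1.2742], [0.0, 0.0, 0.0, 1.0]]
{'t': 0.1, 'qpos': array([-1.37831301e+00,  2.63482943e-01, -4.88743939e-02,  1.25938543e+00,
        7.50682715e-05,  1.41551051e+00]), 'joint_velocities': array([-2.16667391e-04, -1.39238809e-03, -1.32904837e-03, -1.58820434e-04,
        7.16839014e-05, -8.16245703e-04]), 'tau': array([ 3.38084501e-03, -6.38575745e+01,  3.85062504e+01,  9.84266546e-03,
       -1.38345972e-04,  1.79126636e-05]), 'ee_pos': array([ 0.17889706, -0.49332624,  0.23086877]), 'tool_rot': array([-3.09328447e+00, -5.43361788e-01, -9.02207679e-05]), 'force': array([ 0.48766754,  0.04273933, -0.67697256]), 'moment': array([ 0.05075264, -0.02624071,  0.00776317]), 'gripper_force': 0.0, 'grip_width': 0.08531382297262338}
```

View pics/scene0.png

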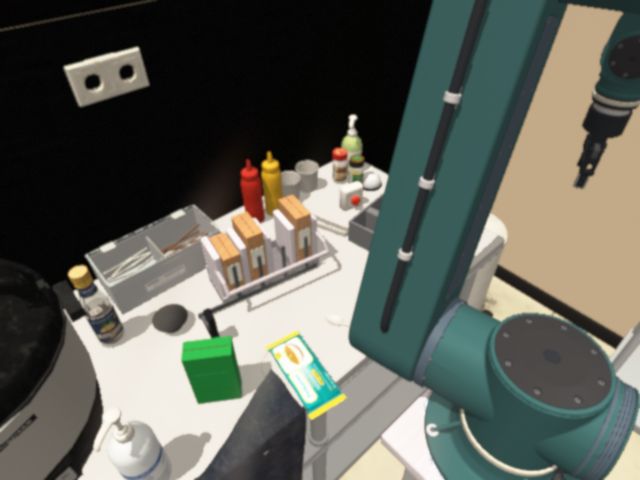

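View pics/top0.png

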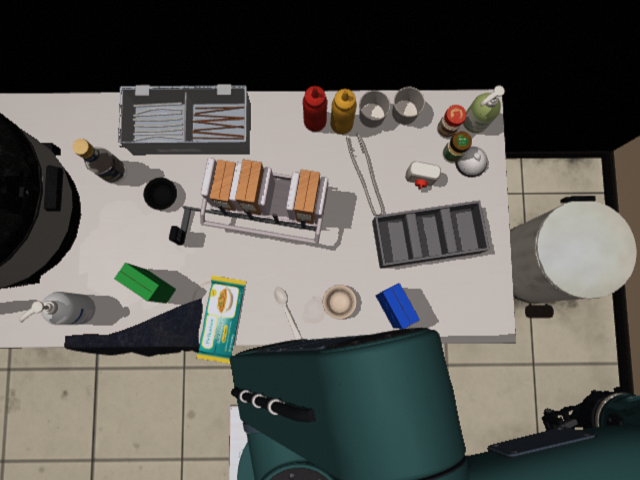

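Run:
```python
import cv2
a=cv2.imread("pics/top0.png")[145:280,160:340]; b=cv2.imread("pics/scene0.png")[185:320,180:340]; 
cv2.imwrite("pics/c0.png",cv2.resize(a,None,fx=4,fy=4,interpolation=2)); cv2.imwrite("pics/c1.png",cv2.resize(b,None,fx=4.4,fy=4.4,interpolation=2))
```

```text
(no output)
```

View pics/c0.png

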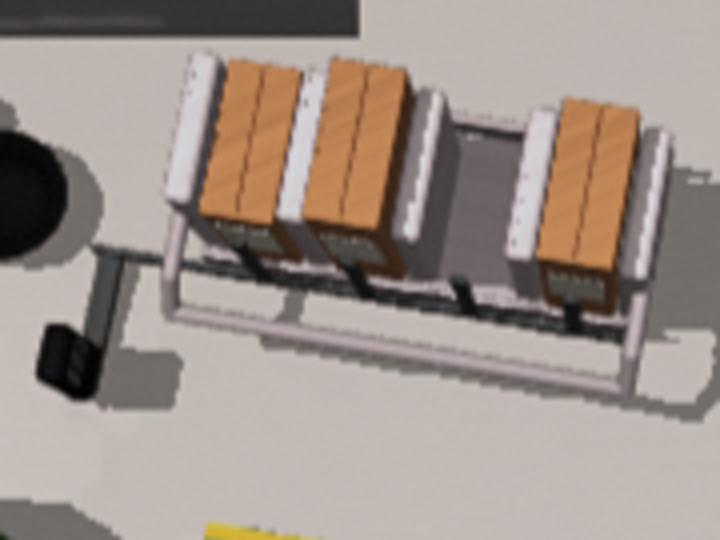

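View pics/c1.png

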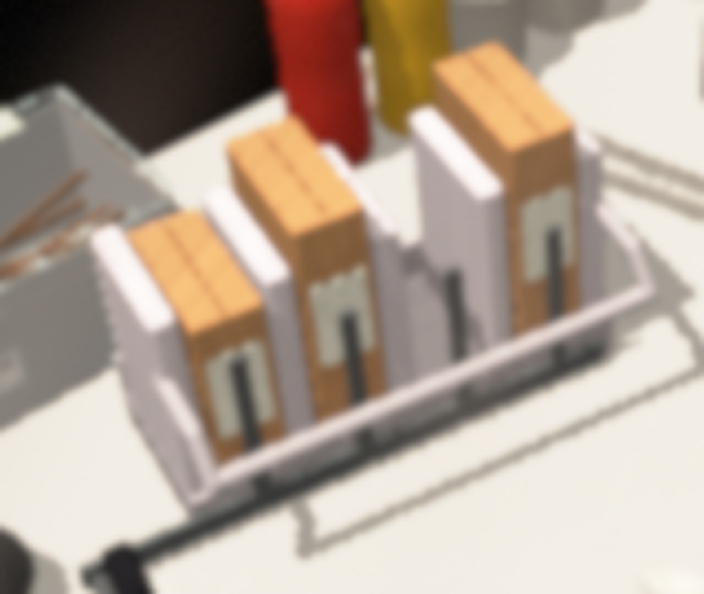

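```bash
cat > h.py <<'E'
import numpy as np, cv2
from plant import arm, viewer
from scipy.optimize import least_squares
from scipy.spatial.transform import Rotation as R
def ray(n,u,v,z):
    m=viewer.camera_model(n);V=np.array(m["view"]);K=np.array(m["intrinsics"])
    d=V[:3,:3].T@np.linalg.solve(K,[u,v,1]);c=-V[:3,:3].T@V[:3,3]
    return c+d*(z-c[2])/d[2]
def proj(n,p):
    m=viewer.camera_model(n);V=np.array(m["view"]);K=np.array(m["intrinsics"])
    q=K@(V[:3,:3]@np.asarray(p)+V[:3,3]);return q[:2]/q[2]
def rigid(n,pts):
    # pts: (u,v,x,y,z) -> x,y,yaw
    W=np.array([ray(n,p[0],p[1],p[4])[:2] for p in pts]);L=np.array([p[2:4] for p in pts])
    a=W-W.mean(0);b=L-L.mean(0)
    th=np.arctan2((b[:,0]*a[:,1]-b[:,1]*a[:,0]).sum(),(a*b).sum())
    c,s=np.cos(th),np.sin(th);M=np.array([[c,-s],[s,c]])
    t=W.mean(0)-M@L.mean(0); r=W-(L@M.T+t)
    return t,th,r
def snap(n,f):
    im=viewer.camera(n);cv2.imwrite(f,im[:,:,::-1]);return im
E
python3 - <<'E'
from h import *
P=[(205,55,34,120,150),(180,200,-48,120,150),(657,132,34,-120,150),(640,278,-48,-120,150),(317,70,34,60,150),(290,220,-48,60,150),(433,92,34,0,150),(408,238,-48,0,150),(540,110,34,-60,150),(520,257,-48,-60,150),(370,64,35,30,175),(345,223,-50,30,175),(602,103,35,-90,175),(578,258,-50,-90,175)]
P=[(160+u/4-.4,145+v/4-.4,x/1e3,y/1e3,z/1e3) for u,v,x,y,z in P]
t,th,r=rigid("top",P);print(t,np.degrees(th));print((r*1e3).round(1).tolist())
for c in [(72,328),(50,330),(90,340)]: print(c,ray("top",160+c[0]/4,145+c[1]/4,.095))
a=cv2.imread("pics/top0.png")[190:280,360:500]
cv2.imwrite("pics/c2.png",cv2.resize(a,None,fx=5,fy=5,interpolation=2))
E
```

```text
[0.61764888 0.07109495] -9.833524368183973
[[-1.6, 0.7], [2.1, -1.7], [-3.9, 1.8], [-0.1, -2.6], [0.1, 1.3], [1.3, 0.4], [-2.0, -0.1], [1.5, -1.4], [-1.9, 3.4], [1.2, -0.0], [0.2, 0.7], [1.2, -1.8], [-0.9, 0.6], [2.7, -1.2]]
(72, 328) [0.5345828  0.26222223 0.095     ]
(50, 330) [0.53360245 0.27399369 0.095     ]
(90, 340) [0.52797574 0.2524129  0.095     ]
```

View pics/c2.png

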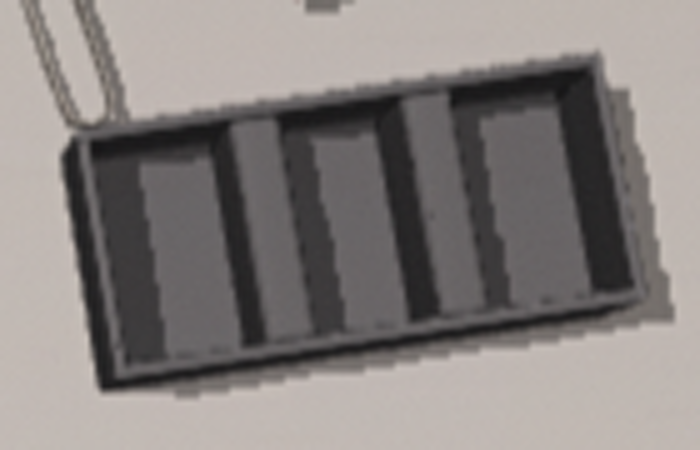

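```bash
cat >> h.py <<'E'
RT=np.array([0.6176,0.0711]);RY=np.radians(-9.83)
def rack(x,y,z):
    c,s=np.cos(RY),np.sin(RY);x/=1e3;y/=1e3
    return np.array([RT[0]+c*x-s*y,RT[1]+s*x+c*y,z/1e3])
def torack(p):
    c,s=np.cos(RY),np.sin(RY);d=p[:2]-RT
    return np.array([c*d[0]+s*d[1],-s*d[0]+c*d[1],p[2]])*1e3
def pose(yaw,pitch=0):
    # tool x along heading yaw (deg), z down; pitch>0 leans the gripper body towards -x
    return R.from_euler('z',yaw,degrees=True)*R.from_euler('y',-pitch,degrees=True)*R.from_euler('x',180,degrees=True)
def delta(p,Rt):
    s=arm.read_state();Rc=R.from_rotvec(s["tool_rot"])
    print("t",round(s["t"],2),"tcp",(s["ee_pos"]*1e3).round(1),"rack",torack(s["ee_pos"]).round(1),"F",s["force"].round(1),"w",round(s["grip_width"]*1e3,1),"gf",round(s["gripper_force"],1))
    print("shift tool mm",(Rc.inv().apply(p-s["ee_pos"])*1e3).round(1),"turn deg",np.degrees((Rc.inv()*Rt).as_rotvec()).round(2),"q",s["qpos"].round(2))
E
python3 - <<'E'
from h import *
C=[(77,140,56,118),(600,55,56,-118),(643,300,-56,-118),(117,380,-56,118)]
t,th,r=rigid("top",[(360+u/5-.4,190+v/5-.4,x/1e3,y/1e3,.07) for u,v,x,y in C]);print("caddy",t,np.degrees(th),(r*1e3).round(1).tolist())
print("bowl",ray("top",340,302,.015))
a=cv2.imread("pics/top0.png"); g=cv2.cvtColor(a,6)
m=(g<35).astype(np.uint8);m[:215]=0;m[260:]=0;m[:,:165]=0;m[:,188:]=0
ys,xs=np.nonzero(m);print(cv2.minAreaRect(np.c_[xs,ys].astype(np.float32)))
for c in [(66,355),(60,350),(70,360)]: print(c,torack(ray("top",160+c[0]/4,145+c[1]/4,.095)).round(1))
print("rail mid px",proj("top",rack(-96,120,84)),proj("top",rack(-96,-120,84)), "scene check tall corner",proj("scene",rack(-50,50,175)),proj("scene",rack(35,-70,175)))
delta(rack(-120,165,230),pose(-9.83))
for z in(95,80):
  for dx in(-17,17):
    for dy in (-8,8): print(z,dx,dy,((proj("top",rack(-125+dx,165+dy,z))-[160,145])*4).round())
E
```

```text
caddy [ 0.51996261 -0.28662744] 8.30342449497594 [[-2.6, -1.9], [-0.7, -0.1], [1.1, 2.7], [2.3, -0.7]]
bowl [ 0.37393332 -0.08634251  0.015     ]
((177.1000213623047, 235.30001831054688), (16.54690170288086, 13.86362075805664), 26.56505012512207)
(66, 355) [-129.3  174.5   95. ]
(60, 350) [-127.2  178.2   95. ]
(70, 360) [-131.6  171.8   95. ]
rail mid px [205.37259952 223.52156231] [314.63611116 241.2653965 ] scene check tall corner [246.67711621 238.33625999] [277.68954479 199.59637718]
t 0.1 tcp [ 178.9 -493.3  230.9] rack [-335.9 -631.   230.9] F [ 0.5  0.  -0.7] w 85.3 gf 0.0
shift tool mm [ 582.5 -583.9    1.5] turn deg [-0.05  0.   29.76] q [-1.38  0.26 -0.05  1.26  0.    1.42]
95 -17 -8 [ 93. 383.]
95 -17 8 [ 64. 379.]
95 17 -8 [106. 321.]
95 17 8 [ 76. 317.]
80 -17 -8 [100. 387.]
80 -17 8 [ 71. 382.]
80 17 -8 [112. 326.]
80 17 8 [ 83. 321.]
```

drive_tool([
  {"z": -0.02,"az": 7.44},
  {"z": -0.02,"az": 7.44},
  {"z": -0.02,"az": 7.44},
  {"z": -0.02,"az": 7.44},
  {"x": 0.01,"y": -0.04},
  {"x": 0.01,"y": -0.045},
  {"x": 0.01,"y": -0.045},
  {"x": 0.01,"y": -0.045},
], grip=0.6)

```text
invalid input at $.commands[0]: expected keys x, y, z, ax, ay, az
```

drive_tool([
  {"x": 0.01,"y": -0.045},
  {"x": 0.01,"y": -0.045},
  {"x": 0.01,"y": -0.045},
  {"x": 0.01,"y": -0.045},
  {"x": 0.01,"y": -0.045},
  {"x": 0.01,"y": -0.045},
  {"x": 0.01,"y": -0.045},
  {"x": 0.01,"y": -0.045},
])

```text
invalid input at $.commands[0]: expected keys x, y, z, ax, ay, az
```

Run:
```python
from h import *
delta(rack(-127,176,150),pose(-9.83))
```

```text
t 0.1 tcp [ 178.9 -493.3  230.9] rack [-335.9 -631.   230.9] F [ 0.5  0.  -0.7] w 85.3 gf 0.0
shift tool mm [ 581.9 -596.9   81.5] turn deg [-0.05  0.   29.76] q [-1.38  0.26 -0.05  1.26  0.    1.42]
```

All six keys are needed in each row.

drive_tool([
  {"x": 0,"y": 0,"z": -0.02,"ax": 0,"ay": 0,"az": 7.44},
  {"x": 0,"y": 0,"z": -0.02,"ax": 0,"ay": 0,"az": 7.44},
  {"x": 0,"y": 0,"z": -0.02,"ax": 0,"ay": 0,"az": 7.44},
  {"x": 0,"y": 0,"z": -0.02,"ax": 0,"ay": 0,"az": 7.44},
  {"x": 0.01,"y": -0.045,"z": 0,"ax": 0,"ay": 0,"az": 0},
  {"x": 0.01,"y": -0.045,"z": 0,"ax": 0,"ay": 0,"az": 0},
  {"x": 0.01,"y": -0.045,"z": 0,"ax": 0,"ay": 0,"az": 0},
  {"x": 0.01,"y": -0.045,"z": 0,"ax": 0,"ay": 0,"az": 0},
], grip=0.6)

```text
t: 0.9
ee_pos: [0.2492, -0.3213, 0.311]
tool_rot: [-3.13, 0.27, 0.0]
force: [0.5, -0.0, 0.6]
grip_width: 0.0515
gripper_force: 0.0
```

drive_tool([
  {"x": 0.01,"y": -0.045,"z": 0,"ax": 0,"ay": 0,"az": 0},
  {"x": 0.01,"y": -0.045,"z": 0,"ax": 0,"ay": 0,"az": 0},
  {"x": 0.01,"y": -0.045,"z": 0,"ax": 0,"ay": 0,"az": 0},
  {"x": 0.01,"y": -0.045,"z": 0,"ax": 0,"ay": 0,"az": 0},
  {"x": 0.01,"y": -0.045,"z": 0,"ax": 0,"ay": 0,"az": 0},
  {"x": 0.01,"y": -0.045,"z": 0,"ax": 0,"ay": 0,"az": 0},
  {"x": 0.01,"y": -0.045,"z": 0,"ax": 0,"ay": 0,"az": 0},
  {"x": 0.01,"y": -0.045,"z": 0,"ax": 0,"ay": 0,"az": 0},
])

```text
t: 1.7
ee_pos: [0.3892, 0.0181, 0.3113]
tool_rot: [-3.129, 0.259, -0.0]
force: [0.5, -0.8, 0.6]
grip_width: 0.0514
gripper_force: 0.0
```

Run:
```python
from h import *
delta(rack(-127,176,150),pose(-9.83))
```

```text
t 1.7 tcp [389.2  18.1 311.3] rack [-216.   -91.2  311.3] F [ 0.5 -0.8  0.6] w 51.4 gf 0.0
shift tool mm [  90.7 -266.4  161.7] turn deg [-0.09 -0.01  0.37] q [-0.16  0.01 -0.14  1.42  0.    3.14]
```

drive_tool([
  {"x": 0,"y": 0,"z": 0,"ax": 0,"ay": 0,"az": -8.5},
  {"x": 0,"y": 0,"z": 0,"ax": 0,"ay": 0,"az": -8.5},
  {"x": 0,"y": 0,"z": 0,"ax": 0,"ay": 0,"az": -8.5},
  {"x": 0,"y": 0,"z": 0,"ax": 0,"ay": 0,"az": -8.5},
  {"x": 0,"y": 0,"z": 0,"ax": 0,"ay": 0,"az": -8.5},
  {"x": 0,"y": 0,"z": 0,"ax": 0,"ay": 0,"az": -8.5},
  {"x": 0,"y": 0,"z": 0,"ax": 0,"ay": 0,"az": -8.5},
  {"x": 0,"y": 0,"z": 0,"ax": 0,"ay": 0,"az": -8.5},
])

```text
t: 2.5
ee_pos: [0.3889, 0.0159, 0.3111]
tool_rot: [-2.738, -1.538, -0.001]
force: [-0.8, -0.3, -0.8]
grip_width: 0.0512
gripper_force: 0.0
```

drive_tool([
  {"x": 0,"y": 0,"z": 0,"ax": 0,"ay": 0,"az": -8.5},
  {"x": 0,"y": 0,"z": 0,"ax": 0,"ay": 0,"az": -8.5},
  {"x": 0,"y": 0,"z": 0,"ax": 0,"ay": 0,"az": -8.5},
  {"x": 0,"y": 0,"z": 0,"ax": 0,"ay": 0,"az": -8.5},
  {"x": 0,"y": 0,"z": 0,"ax": 0,"ay": 0,"az": -8.5},
  {"x": 0,"y": 0,"z": 0,"ax": 0,"ay": 0,"az": -8.5},
  {"x": 0,"y": 0,"z": 0,"ax": 0,"ay": 0,"az": -8.5},
  {"x": 0,"y": 0,"z": 0,"ax": 0,"ay": 0,"az": -8.5},
])

```text
t: 3.3
ee_pos: [0.3889, 0.016, 0.3111]
tool_rot: [-1.41, -2.806, -0.002]
force: [-0.4, -0.6, -0.2]
grip_width: 0.0513
gripper_force: 0.0
```

drive_tool([
  {"x": 0,"y": 0,"z": 0,"ax": 0,"ay": 0,"az": -8.5},
  {"x": 0,"y": 0,"z": 0,"ax": 0,"ay": 0,"az": -8.5},
  {"x": 0,"y": 0,"z": 0,"ax": 0,"ay": 0,"az": -8.5},
  {"x": 0,"y": 0,"z": 0,"ax": 0,"ay": 0,"az": -8.5},
  {"x": 0,"y": 0,"z": 0,"ax": 0,"ay": 0,"az": -8.5},
  {"x": 0,"y": 0,"z": 0,"ax": 0,"ay": 0,"az": 0},
])

```text
t: 3.9
ee_pos: [0.3889, 0.016, 0.3111]
tool_rot: [-0.303, -3.127, -0.003]
force: [0.1, -0.2, -0.4]
grip_width: 0.0511
gripper_force: 0.0
```

```bash
cat >> h.py <<'E'
_p=pose
def pose(yaw,pitch=0): return _p(yaw,pitch)*R.from_euler('z',180,degrees=True)  # tool x = -heading, tool y = +left
E
python3 - <<'E'
from h import *
delta(rack(-127,176,150),pose(-9.83))
E
```

```text
t 3.9 tcp [388.9  16.  311.1] rack [-215.9  -93.4  311.1] F [ 0.1 -0.2 -0.4] w 51.1 gf 0.0
shift tool mm [-83.2 271.  161.5] turn deg [ 0.09 -0.02 -1.23] q [-0.17  0.01 -0.14  1.42  0.    0.02]
```

drive_tool([
  {"x": 0,"y": 0,"z": 0,"ax": 0,"ay": 0,"az": -1.23},
  {"x": -0.0127,"y": 0.0385,"z": 0,"ax": 0,"ay": 0,"az": 0},
  {"x": -0.0127,"y": 0.0385,"z": 0,"ax": 0,"ay": 0,"az": 0},
  {"x": -0.0127,"y": 0.0385,"z": 0,"ax": 0,"ay": 0,"az": 0},
  {"x": -0.0127,"y": 0.0385,"z": 0,"ax": 0,"ay": 0,"az": 0},
  {"x": -0.0127,"y": 0.0385,"z": 0,"ax": 0,"ay": 0,"az": 0},
  {"x": -0.0127,"y": 0.0385,"z": 0,"ax": 0,"ay": 0,"az": 0},
  {"x": -0.0127,"y": 0.0385,"z": 0,"ax": 0,"ay": 0,"az": 0},
])

```text
t: 4.7
ee_pos: [0.5237, 0.2677, 0.3115]
tool_rot: [0.278, 3.129, 0.002]
force: [0.8, -2.2, 0.1]
grip_width: 0.0512
gripper_force: 0.0
```

drive_tool([
  {"x": 0,"y": 0,"z": 0.04,"ax": 0,"ay": 0,"az": 0},
  {"x": 0,"y": 0,"z": 0.04,"ax": 0,"ay": 0,"az": 0},
  {"x": 0,"y": 0,"z": 0.04,"ax": 0,"ay": 0,"az": 0},
  {"x": 0,"y": 0,"z": 0.04,"ax": 0,"ay": 0,"az": 0},
  {"x": 0,"y": 0,"z": 0.02,"ax": 0,"ay": 0,"az": 0},
  {"x": 0,"y": 0,"z": 0,"ax": 0,"ay": 0,"az": 0},
])

```text
t: 5.3
ee_pos: [0.5217, 0.2657, 0.1291]
tool_rot: [-0.277, -3.125, 0.001]
force: [-0.5, -0.1, 0.3]
grip_width: 0.0512
gripper_force: 0.0
```

Run:
```python
from h import *
delta(rack(-127,176,62),pose(-9.83))
a=snap("scene","pics/s1.png");b=snap("top","pics/t1.png")
p=proj("scene",rack(-127,176,90)).astype(int);q=proj("top",rack(-127,176,90)).astype(int);print(p,q)
f=lambda i,c:cv2.resize(i[max(0,c[1]-45):c[1]+45,max(0,c[0]-45):c[0]+45,::-1],(400,400),interpolation=2)
cv2.imwrite("pics/c3.png",np.hstack([f(a,p),f(b,q)]))
```

```text
t 5.3 tcp [521.7 265.7 129.1] rack [-127.7  175.4  129.1] F [-0.5 -0.1  0.3] w 51.2 gf 0.0
shift tool mm [-1.   0.6 67.1] turn deg [-0.05 -0.25 -0.29] q [ 0.33  0.42 -0.1   1.06  0.    0.51]
[211 313] [176 232]
```

View pics/c3.png

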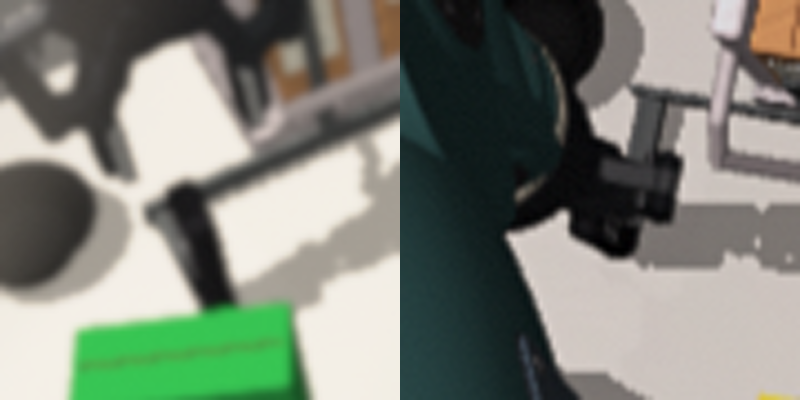

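drive_tool([
  {"x": 0,"y": 0,"z": 0.02,"ax": 0,"ay": 0,"az": -0.3},
  {"x": 0,"y": 0,"z": 0.02,"ax": 0,"ay": 0,"az": 0},
  {"x": 0,"y": 0,"z": 0.02,"ax": 0,"ay": 0,"az": 0},
  {"x": 0,"y": 0,"z": 0.007,"ax": 0,"ay": 0,"az": 0},
  {"x": 0,"y": 0,"z": 0,"ax": 0,"ay": 0,"az": 0},
])

```text
t: 5.9
ee_pos: [0.5236, 0.2664, 0.0652]
tool_rot: [0.266, 3.13, 0.003]
force: [-0.2, 0.0, 0.4]
grip_width: 0.0509
gripper_force: 0.0
```

drive_tool([
  {"x": 0,"y": 0,"z": 0,"ax": 0,"ay": 0,"az": 0},
  {"x": 0,"y": 0,"z": 0,"ax": 0,"ay": 0,"az": 0},
  {"x": 0,"y": 0,"z": 0,"ax": 0,"ay": 0,"az": 0},
  {"x": 0,"y": 0,"z": 0,"ax": 0,"ay": 0,"az": 0},
  {"x": 0,"y": 0,"z": 0,"ax": 0,"ay": 0,"az": 0},
  {"x": 0,"y": 0,"z": 0,"ax": 0,"ay": 0,"az": 0},
], grip=0, grip_force=25)

```text
t: 6.5
ee_pos: [0.5247, 0.2702, 0.0665]
tool_rot: [0.262, 3.128, 0.016]
force: [1.4, 27.4, 0.8]
grip_width: 0.0155
gripper_force: 28.4
```

drive_tool([
  {"x": 0,"y": 0.005,"z": 0,"ax": 0,"ay": 0,"az": 0},
  {"x": 0,"y": 0.005,"z": 0,"ax": 0,"ay": 0,"az": 0},
  {"x": 0,"y": 0.005,"z": 0,"ax": 0,"ay": 0,"az": 0},
  {"x": 0,"y": 0.004,"z": 0,"ax": 0,"ay": 0,"az": 0},
  {"x": 0,"y": 0,"z": 0,"ax": 0,"ay": 0,"az": 0},
])

```text
t: 7.0
ee_pos: [0.5275, 0.2858, 0.0663]
tool_rot: [0.265, 3.128, 0.004]
force: [0.8, 2.1, 8.8]
grip_width: 0.0158
gripper_force: 25.6
```

Run:
```python
from h import *
delta(rack(-127,206,62),pose(-9.83))
```

```text
t 7.0 tcp [527.5 285.8  66.3] rack [-125.4  196.2   66.3] F [0.8 2.1 8.8] w 15.8 gf 25.6
shift tool mm [1.6 9.8 4.4] turn deg [0.18 0.14 0.15] q [ 0.36  0.48 -0.17  0.91  0.    0.53]
```

drive_tool([
  {"x": 0,"y": 0.004,"z": 0,"ax": 0,"ay": 0,"az": 0},
  {"x": 0,"y": 0.004,"z": 0,"ax": 0,"ay": 0,"az": 0},
  {"x": 0,"y": 0.003,"z": 0,"ax": 0,"ay": 0,"az": 0},
  {"x": 0,"y": 0,"z": 0,"ax": 0,"ay": 0,"az": 0},
])

```text
t: 7.4
ee_pos: [0.5295, 0.2965, 0.0664]
tool_rot: [0.265, 3.128, 0.004]
force: [0.6, 1.8, 7.0]
grip_width: 0.0157
gripper_force: 25.4
```

drive_tool([
  {"x": 0,"y": 0.002,"z": 0,"ax": 0,"ay": 0,"az": 0},
  {"x": 0,"y": 0.002,"z": 0,"ax": 0,"ay": 0,"az": 0},
  {"x": 0,"y": 0,"z": 0,"ax": 0,"ay": 0,"az": 0},
])

```text
t: 7.7
ee_pos: [0.5301, 0.2999, 0.0664]
tool_rot: [0.266, 3.127, 0.003]
force: [0.5, -2.3, 8.1]
grip_width: 0.0162
gripper_force: 25.5
```

drive_tool([
  {"x": 0,"y": 0.002,"z": 0,"ax": 0,"ay": 0,"az": 0},
  {"x": 0,"y": 0.001,"z": 0,"ax": 0,"ay": 0,"az": 0},
  {"x": 0,"y": 0,"z": 0,"ax": 0,"ay": 0,"az": 0},
])

```text
t: 8.0
ee_pos: [0.5301, 0.3, 0.0662]
tool_rot: [0.268, 3.128, -0.006]
force: [-1.8, -23.8, 15.0]
grip_width: 0.016
gripper_force: 27.0
```

Run:
```python
from h import *
delta(rack(-127,206,62),pose(-9.83))
```

```text
t 8.0 tcp [530.1 300.   66.2] rack [-125.3  210.6   66.2] F [ -1.8 -23.8  15. ] w 16.0 gf 27.0
shift tool mm [ 1.7 -4.6  4.2] turn deg [-0.21  0.16  0.03] q [ 0.38  0.5  -0.14  0.93 -0.    0.55]
```

drive_tool([
  {"x": 0,"y": 0,"z": 0,"ax": 0,"ay": 0,"az": 0},
  {"x": 0,"y": 0,"z": 0,"ax": 0,"ay": 0,"az": 0},
  {"x": 0,"y": 0,"z": 0,"ax": 0,"ay": 0,"az": 0},
  {"x": 0,"y": 0,"z": -0.04,"ax": 0,"ay": 0,"az": 0},
  {"x": 0,"y": 0,"z": -0.04,"ax": 0,"ay": 0,"az": 0},
  {"x": 0,"y": 0,"z": -0.045,"ax": 0,"ay": 0,"az": 0},
  {"x": 0,"y": 0,"z": -0.045,"ax": 0,"ay": 0,"az": 0},
  {"x": 0,"y": 0,"z": -0.045,"ax": 0,"ay": 0,"az": 0},
], grip=0.5)

```text
t: 8.8
ee_pos: [0.529, 0.3026, 0.2819]
tool_rot: [0.264, 3.13, 0.003]
force: [0.5, 0.1, 0.4]
grip_width: 0.0427
gripper_force: 0.0
```

drive_tool([
  {"x": -0.03,"y": -0.03,"z": 0,"ax": 0,"ay": 0,"az": 0},
  {"x": -0.03,"y": -0.03,"z": 0,"ax": 0,"ay": 0,"az": 0},
  {"x": -0.03,"y": -0.03,"z": 0,"ax": 0,"ay": 0,"az": 0},
  {"x": -0.03,"y": -0.03,"z": 0,"ax": 0,"ay": 0,"az": 0},
  {"x": -0.03,"y": -0.03,"z": 0,"ax": 0,"ay": 0,"az": 0},
  {"x": -0.033,"y": -0.03,"z": 0,"ax": 0,"ay": 0,"az": 0},
  {"x": 0,"y": 0,"z": 0,"ax": 0,"ay": 0,"az": 0},
], grip=0)

```text
t: 9.5
ee_pos: [0.682, 0.0902, 0.2779]
tool_rot: [-0.271, -3.129, -0.001]
force: [0.8, 0.9, -0.9]
grip_width: 0.0002
gripper_force: 0.0
```

Run:
```python
from h import *
delta(rack(60,30,162),pose(-9.83))
```

```text
t 9.5 tcp [682.   90.2 277.9] rack [ 60.2  29.8 277.9] F [ 0.8  0.9 -0.9] w 0.2 gf 0.0
shift tool mm [1.000e-01 1.000e-01 1.159e+02] turn deg [ 0.04 -0.05 -0.07] q [0.01 0.57 0.58 1.58 0.   0.19]
```

drive_tool([
  {"x": 0,"y": 0,"z": 0.03,"ax": 0,"ay": 0,"az": 0},
  {"x": 0,"y": 0,"z": 0.03,"ax": 0,"ay": 0,"az": 0},
  {"x": 0,"y": 0,"z": 0.03,"ax": 0,"ay": 0,"az": 0},
  {"x": 0,"y": 0,"z": 0.025,"ax": 0,"ay": 0,"az": 0},
  {"x": 0,"y": 0,"z": 0,"ax": 0,"ay": 0,"az": 0},
  {"x": 0.007,"y": 0,"z": 0,"ax": 0,"ay": 0,"az": 0},
  {"x": 0.007,"y": 0,"z": 0,"ax": 0,"ay": 0,"az": 0},
  {"x": 0,"y": 0,"z": 0,"ax": 0,"ay": 0,"az": 0},
])

```text
t: 10.3
ee_pos: [0.6656, 0.0972, 0.1663]
tool_rot: [0.264, 3.128, 0.003]
force: [0.5, -0.1, -0.1]
grip_width: -0.0002
gripper_force: 0.2
```

drive_tool([
  {"x": 0.01,"y": 0,"z": -0.005,"ax": 0,"ay": 0,"az": 0},
  {"x": 0.01,"y": 0,"z": -0.005,"ax": 0,"ay": 0,"az": 0},
  {"x": 0.01,"y": 0,"z": -0.005,"ax": 0,"ay": 0,"az": 0},
  {"x": 0.008,"y": 0,"z": -0.003,"ax": 0,"ay": 0,"az": 0},
  {"x": 0.01,"y": 0,"z": -0.002,"ax": 0,"ay": 0,"az": 0},
  {"x": 0.01,"y": 0,"z": -0.002,"ax": 0,"ay": 0,"az": 0},
  {"x": 0.008,"y": 0,"z": -0.002,"ax": 0,"ay": 0,"az": 0},
  {"x": 0,"y": 0,"z": 0,"ax": 0,"ay": 0,"az": 0},
])

```text
t: 11.1
ee_pos: [0.5998, 0.1081, 0.1889]
tool_rot: [0.264, 3.13, 0.003]
force: [0.8, 0.2, -0.3]
grip_width: -0.0001
gripper_force: 0.0
```

Run:
```python
from h import *
delta(rack(-48,30,187),pose(-9.83))
b=snap("top","pics/t2.png");a=snap("scene","pics/s2.png")
cv2.imwrite("pics/c4.png",np.hstack([cv2.resize(i,(400,400),interpolation=2)[:,:,::-1] for i in (b[140:260,200:320],a[180:310,190:320])]))
```

```text
t 11.1 tcp [599.8 108.1 188.9] rack [-23.8  33.4 188.9] F [ 0.8  0.2 -0.3] w -0.1 gf 0.0
shift tool mm [24.2 -3.4  1.9] turn deg [0.09 0.   0.17] q [0.04 0.42 0.08 1.23 0.   0.21]
```

View pics/c4.png

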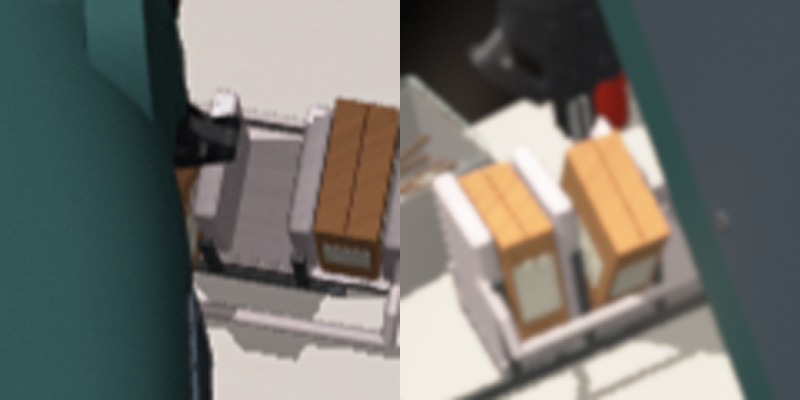

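drive_tool([
  {"x": 0.008,"y": -0.001,"z": 0,"ax": 0,"ay": 0,"az": 0},
  {"x": 0.008,"y": -0.001,"z": 0,"ax": 0,"ay": 0,"az": 0},
  {"x": 0.007,"y": -0.001,"z": 0,"ax": 0,"ay": 0,"az": 0},
  {"x": 0,"y": 0,"z": 0,"ax": 0,"ay": 0,"az": 0},
  {"x": 0,"y": 0,"z": 0,"ax": 0,"ay": 0,"az": 0},
])

```text
t: 11.7
ee_pos: [0.5776, 0.1088, 0.1887]
tool_rot: [0.265, 3.13, 0.003]
force: [0.2, -0.2, -0.2]
grip_width: 0.0001
gripper_force: 0.0
```

Run:
```python
from h import *
delta(rack(-48,30,187),pose(-9.83))
b=snap("top","pics/t3.png");a=snap("scene","pics/s3.png")
cv2.imwrite("pics/c5.png",np.hstack([cv2.resize(i,(400,400),interpolation=2)[:,:,::-1] for i in (b[140:260,200:320],a[180:310,190:320])]))
```

```text
t 11.7 tcp [577.6 108.8 188.7] rack [-45.9  30.3 188.7] F [ 0.2 -0.2 -0.2] w 0.1 gf 0.0
shift tool mm [ 2.1 -0.3  1.7] turn deg [0.1  0.02 0.16] q [0.05 0.39 0.02 1.2  0.   0.22]
```

View pics/c5.png

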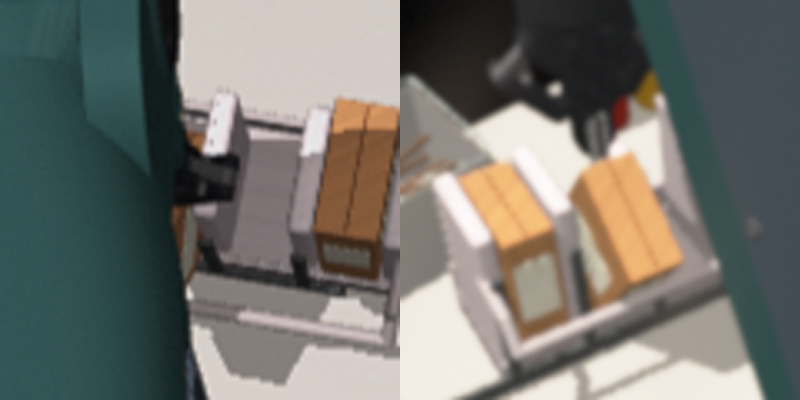

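drive_tool([
  {"x": 0.005,"y": 0,"z": 0,"ax": 0,"ay": 0,"az": 0},
  {"x": 0,"y": 0,"z": 0,"ax": 0,"ay": 0,"az": 0},
  {"x": -0.003,"y": 0,"z": -0.02,"ax": 0,"ay": 0,"az": 0},
  {"x": -0.003,"y": 0,"z": -0.03,"ax": 0,"ay": 0,"az": 0},
  {"x": 0,"y": 0,"z": -0.04,"ax": 0,"ay": 0,"az": 0},
  {"x": -0.03,"y": -0.03,"z": 0,"ax": 0,"ay": 0,"az": 0},
  {"x": -0.03,"y": -0.03,"z": 0,"ax": 0,"ay": 0,"az": 0},
  {"x": -0.03,"y": -0.03,"z": 0,"ax": 0,"ay": 0,"az": 0},
])

```text
t: 12.6
ee_pos: [0.6529, 0.0035, 0.2788]
tool_rot: [0.264, 3.13, 0.002]
force: [0.3, 1.2, 0.5]
grip_width: 0.0003
gripper_force: 0.0
```

drive_tool([
  {"x": -0.02,"y": -0.03,"z": 0,"ax": 0,"ay": 0,"az": 0},
  {"x": 0,"y": 0,"z": 0,"ax": 0,"ay": 0,"az": 0},
])

```text
t: 12.8
ee_pos: [0.6682, -0.0322, 0.2768]
tool_rot: [-0.27, -3.129, -0.002]
force: [0.2, 1.1, 0.3]
grip_width: -0.0002
gripper_force: 0.0
```

Run:
```python
from h import *
delta(rack(60,-90,162),pose(-9.83))
```

```text
t 12.8 tcp [668.2 -32.2 276.8] rack [ 67.5 -93.1 276.8] F [0.2 1.1 0.3] w -0.2 gf 0.0
shift tool mm [  7.4   3.  114.8] turn deg [ 0.05 -0.07 -0.04] q [-0.17  0.53  0.5   1.54  0.    0.  ]
```

drive_tool([
  {"x": 0.004,"y": 0.002,"z": 0.03,"ax": 0,"ay": 0,"az": 0},
  {"x": 0.003,"y": 0.001,"z": 0.03,"ax": 0,"ay": 0,"az": 0},
  {"x": 0,"y": 0,"z": 0.03,"ax": 0,"ay": 0,"az": 0},
  {"x": 0,"y": 0,"z": 0.024,"ax": 0,"ay": 0,"az": 0},
  {"x": 0,"y": 0,"z": 0,"ax": 0,"ay": 0,"az": 0},
  {"x": 0.007,"y": 0,"z": 0,"ax": 0,"ay": 0,"az": 0},
  {"x": 0.007,"y": 0,"z": 0,"ax": 0,"ay": 0,"az": 0},
  {"x": 0,"y": 0,"z": 0,"ax": 0,"ay": 0,"az": 0},
])

```text
t: 13.6
ee_pos: [0.6464, -0.0214, 0.166]
tool_rot: [0.264, 3.128, 0.002]
force: [0.9, -0.6, 0.2]
grip_width: -0.0001
gripper_force: 0.2
```

drive_tool([
  {"x": 0.01,"y": 0,"z": -0.005,"ax": 0,"ay": 0,"az": 0},
  {"x": 0.01,"y": 0,"z": -0.005,"ax": 0,"ay": 0,"az": 0},
  {"x": 0.01,"y": 0,"z": -0.005,"ax": 0,"ay": 0,"az": 0},
  {"x": 0.008,"y": 0,"z": -0.003,"ax": 0,"ay": 0,"az": 0},
  {"x": 0.01,"y": 0,"z": -0.002,"ax": 0,"ay": 0,"az": 0},
  {"x": 0.01,"y": 0,"z": -0.002,"ax": 0,"ay": 0,"az": 0},
  {"x": 0.008,"y": 0,"z": -0.002,"ax": 0,"ay": 0,"az": 0},
  {"x": 0,"y": 0,"z": 0,"ax": 0,"ay": 0,"az": 0},
])

```text
t: 14.4
ee_pos: [0.5807, -0.0104, 0.1887]
tool_rot: [0.265, 3.13, 0.002]
force: [1.2, -0.2, -0.1]
grip_width: 0.0002
gripper_force: 0.0
```

Run:
```python
from h import *
delta(rack(-50,-90,187),pose(-9.83))
```

```text
t 14.4 tcp [580.7 -10.4 188.7] rack [-22.5 -86.6 188.7] F [ 1.2 -0.2 -0.1] w 0.2 gf 0.0
shift tool mm [27.6 -3.3  1.7] turn deg [0.09 0.01 0.16] q [-0.16  0.37  0.    1.2   0.    0.01]
```

drive_tool([
  {"x": 0.01,"y": -0.001,"z": 0,"ax": 0,"ay": 0,"az": 0},
  {"x": 0.009,"y": -0.001,"z": 0,"ax": 0,"ay": 0,"az": 0},
  {"x": 0.009,"y": -0.001,"z": 0,"ax": 0,"ay": 0,"az": 0},
  {"x": 0,"y": 0,"z": 0,"ax": 0,"ay": 0,"az": 0},
  {"x": 0,"y": 0,"z": 0,"ax": 0,"ay": 0,"az": 0},
  {"x": -0.003,"y": 0,"z": -0.02,"ax": 0,"ay": 0,"az": 0},
  {"x": -0.003,"y": 0,"z": -0.04,"ax": 0,"ay": 0,"az": 0},
  {"x": 0,"y": 0,"z": -0.045,"ax": 0,"ay": 0,"az": 0},
])

```text
t: 15.2
ee_pos: [0.5593, -0.01, 0.2938]
tool_rot: [-0.265, -3.129, -0.003]
force: [1.5, 0.3, 0.7]
grip_width: -0.0004
gripper_force: 0.0
```

drive_tool([
  {"x": 0.04,"y": -0.025,"z": -0.02,"ax": 0,"ay": 0,"az": 0},
  {"x": 0.04,"y": -0.025,"z": -0.02,"ax": 0,"ay": 0,"az": 0},
  {"x": 0.04,"y": -0.025,"z": 0,"ax": 0,"ay": 0,"az": 0},
  {"x": 0,"y": -0.035,"z": 0,"ax": 0,"ay": 0,"az": 0},
  {"x": 0,"y": -0.045,"z": 0,"ax": 0,"ay": 0,"az": 0},
  {"x": 0,"y": -0.045,"z": 0,"ax": 0,"ay": 0,"az": 0},
  {"x": 0,"y": -0.045,"z": 0,"ax": 0,"ay": 0,"az": 0},
  {"x": 0,"y": -0.045,"z": 0,"ax": 0,"ay": 0,"az": 0},
], grip=0.8)

```text
t: 16.0
ee_pos: [0.394, -0.2769, 0.332]
tool_rot: [0.265, 3.13, 0.002]
force: [1.9, 0.2, -0.3]
grip_width: 0.0683
gripper_force: 0.0
```

Run:
```python
from h import *
delta(rack(-50,-90,187),pose(-9.83))
b=snap("top","pics/t4.png");a=snap("scene","pics/s4.png")
cv2.imwrite("pics/c6.png",np.hstack([cv2.resize(b[140:290,190:370],(400,333),interpolation=2)[:,:,::-1], cv2.resize(a[180:330,190:370],(400,333),interpolation=2)[:,:,::-1]]))
```

```text
t 16.0 tcp [ 394.  -276.9  332. ] rack [-160.9 -381.1  332. ] F [ 1.9  0.2 -0.3] w 68.3 gf 0.0
shift tool mm [-111.5  290.6  145.5] turn deg [0.08 0.03 0.14] q [-0.78  0.18  0.11  1.5   0.   -0.61]
```

View pics/c6.png

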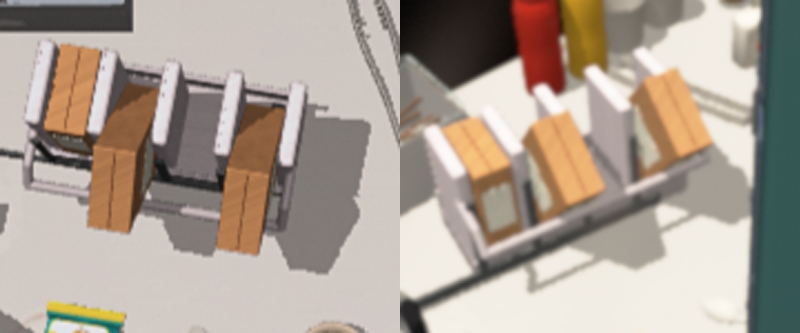

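Run:
```python
from h import *
delta(rack(-140,-90,215),pose(-9.83,37))
```

```text
t 16.1 tcp [ 393.8 -279.4  331. ] rack [-160.7 -383.6  331. ] F [-0.2  0.3 -0.7] w 68.1 gf 0.0
shift tool mm [-20.3 293.5 116.4] turn deg [  0.04 -37.05  -0.12] q [-0.79  0.18  0.11  1.5   0.   -0.61]
```

drive_tool([
  {"x": 0,"y": 0.04,"z": 0,"ax": 0,"ay": -7.4,"az": 0},
  {"x": 0,"y": 0.042,"z": 0,"ax": 0,"ay": -7.4,"az": 0},
  {"x": 0,"y": 0.042,"z": 0,"ax": 0,"ay": -7.4,"az": 0},
  {"x": 0,"y": 0.042,"z": 0,"ax": 0,"ay": -7.4,"az": 0},
  {"x": 0,"y": 0.042,"z": 0,"ax": 0,"ay": -7.4,"az": 0},
  {"x": 0,"y": 0.042,"z": 0,"ax": 0,"ay": 0,"az": 0},
  {"x": 0,"y": 0.042,"z": 0,"ax": 0,"ay": 0,"az": 0},
  {"x": 0,"y": 0,"z": 0,"ax": 0,"ay": 0,"az": 0},
], grip=0.75)

```text
t: 16.9
ee_pos: [0.4413, 0.0022, 0.3324]
tool_rot: [0.202, 2.49, -0.064]
force: [0.5, -0.0, -0.5]
grip_width: 0.0641
gripper_force: 0.0
```

Run:
```python
from h import *
delta(rack(-140,-90,215),pose(-9.83,37))
```

```text
t 16.9 tcp [441.3   2.2 332.4] rack [-162.   -98.   332.4] F [ 0.5 -0.  -0.5] w 64.1 gf 0.0
shift tool mm [ 53.    7.5 107.1] turn deg [ 0.46 -0.04  0.41] q [-0.19 -0.34 -0.57  0.69  0.02 -0.03]
```

drive_tool([
  {"x": 0.018,"y": 0.0025,"z": 0.036,"ax": 0,"ay": 0,"az": 0.4},
  {"x": 0.018,"y": 0.0025,"z": 0.036,"ax": 0.4,"ay": 0,"az": 0},
  {"x": 0.017,"y": 0.0025,"z": 0.035,"ax": 0,"ay": 0,"az": 0},
  {"x": 0,"y": 0,"z": 0.03,"ax": 0,"ay": 0,"az": 0},
  {"x": 0,"y": 0,"z": 0.03,"ax": 0,"ay": 0,"az": 0},
  {"x": 0,"y": 0,"z": 0,"ax": 0,"ay": 0,"az": 0},
])

```text
t: 17.5
ee_pos: [0.4999, -0.0058, 0.1636]
tool_rot: [0.224, 2.494, -0.074]
force: [-0.7, 0.0, 0.0]
grip_width: 0.0637
gripper_force: 0.0
```

Run:
```python
from h import *
delta(rack(-79.8,-90,135.3),pose(-9.83,37))
```

```text
t 17.5 tcp [499.9  -5.8 163.6] rack [-102.8  -95.9  163.6] F [-0.7  0.   0. ] w 63.7 gf 0.0
shift tool mm [-1.5  6.  36.4] turn deg [-0.26 -0.37 -0.36] q [-0.17 -0.09 -0.9   0.12 -0.    0.01]
```

drive_tool([
  {"x": 0,"y": 0.006,"z": 0,"ax": 0,"ay": 0,"az": -0.3},
  {"x": 0,"y": 0,"z": 0,"ax": 0,"ay": 0,"az": 0},
  {"x": 0,"y": 0,"z": 0.012,"ax": 0,"ay": 0,"az": 0},
  {"x": 0,"y": 0,"z": 0.012,"ax": 0,"ay": 0,"az": 0},
  {"x": 0,"y": 0,"z": 0.012,"ax": 0,"ay": 0,"az": 0},
  {"x": 0,"y": 0,"z": 0,"ax": 0,"ay": 0,"az": 0},
])

```text
t: 18.1
ee_pos: [0.5223, -0.0031, 0.1381]
tool_rot: [0.216, 2.49, -0.076]
force: [-0.8, 0.2, 0.2]
grip_width: 0.0641
gripper_force: 0.0
```

drive_tool([
  {"x": 0,"y": 0,"z": 0,"ax": 0,"ay": 0,"az": 0},
  {"x": 0,"y": 0,"z": 0,"ax": 0,"ay": 0,"az": 0},
  {"x": 0,"y": 0,"z": 0,"ax": 0,"ay": 0,"az": 0},
  {"x": 0,"y": 0,"z": 0,"ax": 0,"ay": 0,"az": 0},
  {"x": 0,"y": 0,"z": 0,"ax": 0,"ay": 0,"az": 0},
], grip=0, grip_force=35)

```text
t: 18.6
ee_pos: [0.5224, -0.0031, 0.1388]
tool_rot: [0.216, 2.488, -0.077]
force: [-4.4, 0.7, 9.0]
grip_width: 0.0395
gripper_force: 38.6
```

Run:
```python
from h import *
delta(rack(-90,-90,285),pose(-9.83,37))
```

```text
t 18.6 tcp [522.4  -3.1 138.8] rack [-81.2 -89.4 138.8] F [-4.4  0.7  9. ] w 39.5 gf 38.6
shift tool mm [ -80.9   -1.1 -122.1] turn deg [-0.24 -0.02 -0.01] q [-0.15 -0.01 -0.92  0.01 -0.01  0.01]
```

drive_tool([
  {"x": -0.006,"y": 0,"z": -0.008,"ax": 0,"ay": 0,"az": 0},
  {"x": -0.011,"y": 0,"z": -0.018,"ax": 0,"ay": 0,"az": 0},
  {"x": -0.016,"y": 0,"z": -0.026,"ax": 0,"ay": 0,"az": 0},
  {"x": -0.016,"y": 0,"z": -0.026,"ax": 0,"ay": 0,"az": 0},
  {"x": -0.016,"y": 0,"z": -0.026,"ax": 0,"ay": 0,"az": 0},
  {"x": -0.016,"y": 0,"z": -0.026,"ax": 0,"ay": 0,"az": 0},
  {"x": -0.016,"y": 0,"z": -0.026,"ax": 0,"ay": 0,"az": 0},
  {"x": 0,"y": 0,"z": 0,"ax": 0,"ay": 0,"az": 0},
])

```text
t: 19.4
ee_pos: [0.5073, 0.0002, 0.3256]
tool_rot: [0.216, 2.484, -0.077]
force: [1.1, 0.2, -2.4]
grip_width: 0.04
gripper_force: 37.4
```

Run:
```python
from h import *
delta(rack(-90,-90,300),pose(-9.83,37))
b=snap("top","pics/t5.png");a=snap("scene","pics/s5.png")
cv2.imwrite("pics/c7.png",np.hstack([cv2.resize(b[140:310,190:510],(480,255),interpolation=2)[:,:,::-1], cv2.resize(a[150:320,190:403],(320,255),interpolation=2)[:,:,::-1]]))
```

```text
t 19.4 tcp [5.073e+02 2.000e-01 3.256e+02] rack [-96.6 -88.7 325.6] F [ 1.1  0.2 -2.4] w 40.0 gf 37.4
shift tool mm [10.2 -1.2 24.4] turn deg [-0.22  0.25 -0.02] q [-0.15 -0.21 -0.52  0.61 -0.02  0.02]
```

View pics/c7.png

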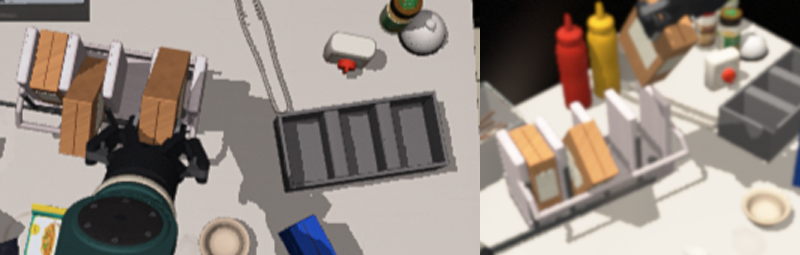

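```bash
cat >> h.py <<'E'
def caddy(x,y,z,t=(0.520,-0.2866),yaw=8.3):
    c,s=np.cos(np.radians(yaw)),np.sin(np.radians(yaw));x/=1e3;y/=1e3
    return np.array([t[0]+c*x-s*y,t[1]+s*x+c*y,z/1e3])
E
python3 - <<'E'
from h import *
delta(caddy(0,-81,300),pose(8.3))
E
```

```text
t 19.5 tcp [5.061e+02 4.000e-01 3.209e+02] rack [-97.8 -88.7 320.9] F [ 0.5 -0.2 -2.7] w 39.5 gf 37.4
shift tool mm [ -57.8 -357.1   71. ] turn deg [ -6.06  36.57 -17.59] q [-0.15 -0.21 -0.53  0.61 -0.02  0.02]
```

drive_tool([
  {"x": 0,"y": 0,"z": 0,"ax": 0,"ay": 6,"az": 0},
  {"x": 0,"y": 0,"z": 0,"ax": 0,"ay": 6,"az": 0},
  {"x": 0,"y": 0,"z": 0,"ax": 0,"ay": 6,"az": 0},
  {"x": 0,"y": 0,"z": 0,"ax": 0,"ay": 6,"az": 0},
  {"x": 0,"y": 0,"z": 0,"ax": 0,"ay": 6,"az": 0},
  {"x": 0,"y": 0,"z": 0,"ax": 0,"ay": 6,"az": 0},
  {"x": 0,"y": 0,"z": 0,"ax": 0,"ay": 1,"az": 0},
  {"x": 0,"y": 0,"z": 0,"ax": 0,"ay": 0,"az": 0},
])

```text
t: 20.3
ee_pos: [0.5069, 0.0001, 0.3191]
tool_rot: [-0.273, -3.126, 0.005]
force: [0.0, 0.1, -1.1]
grip_width: 0.0392
gripper_force: 37.3
```

drive_tool([
  {"x": 0,"y": 0,"z": 0,"ax": 0,"ay": 0,"az": -6},
  {"x": 0,"y": 0,"z": 0,"ax": 0,"ay": 0,"az": -6},
  {"x": 0,"y": 0,"z": 0,"ax": 0,"ay": 0,"az": -6},
  {"x": 0,"y": 0,"z": 0,"ax": 0,"ay": 0,"az": 0},
])

```text
t: 20.7
ee_pos: [0.5055, 0.0005, 0.321]
tool_rot: [0.222, -3.134, 0.005]
force: [1.2, -0.2, -1.7]
grip_width: 0.0395
gripper_force: 37.4
```

Run:
```python
from h import *
delta(caddy(0,-81,300),pose(8.3))
```

```text
t 20.7 tcp [5.055e+02 5.000e-01 3.210e+02] rack [-98.4 -88.7 321. ] F [ 1.2 -0.2 -1.7] w 39.5 gf 37.4
shift tool mm [  26.  -367.2   22.2] turn deg [-0.18 -0.02 -0.18] q [-0.16  0.22  0.13  1.48 -0.   -0.3 ]
```

drive_tool([
  {"x": 0.003,"y": -0.03,"z": 0,"ax": 0,"ay": 0,"az": 0},
  {"x": 0.003,"y": -0.04,"z": 0,"ax": 0,"ay": 0,"az": 0},
  {"x": 0.003,"y": -0.04,"z": 0,"ax": 0,"ay": 0,"az": 0},
  {"x": 0.003,"y": -0.04,"z": 0,"ax": 0,"ay": 0,"az": 0},
  {"x": 0.003,"y": -0.04,"z": 0,"ax": 0,"ay": 0,"az": 0},
  {"x": 0.003,"y": -0.04,"z": 0,"ax": 0,"ay": 0,"az": 0},
  {"x": 0.003,"y": -0.04,"z": 0,"ax": 0,"ay": 0,"az": 0},
  {"x": 0.003,"y": -0.04,"z": 0,"ax": 0,"ay": 0,"az": 0},
])

```text
t: 21.5
ee_pos: [0.5253, -0.3114, 0.322]
tool_rot: [0.214, -3.133, 0.006]
force: [-0.2, -0.0, -1.3]
grip_width: 0.0396
gripper_force: 37.4
```

drive_tool([
  {"x": 0.002,"y": -0.03,"z": 0,"ax": 0,"ay": 0,"az": 0},
  {"x": 0,"y": -0.027,"z": 0,"ax": 0,"ay": 0,"az": 0},
  {"x": 0,"y": 0,"z": 0.02,"ax": 0,"ay": 0,"az": 0},
  {"x": 0,"y": 0,"z": 0.03,"ax": 0,"ay": 0,"az": 0},
  {"x": 0,"y": 0,"z": 0.03,"ax": 0,"ay": 0,"az": 0},
  {"x": 0,"y": 0,"z": 0,"ax": 0,"ay": 0,"az": 0},
  {"x": 0,"y": 0,"z": 0,"ax": 0,"ay": 0,"az": 0},
])

```text
t: 22.2
ee_pos: [0.5313, -0.3667, 0.2429]
tool_rot: [0.217, -3.132, 0.005]
force: [1.2, 0.1, -0.8]
grip_width: 0.0397
gripper_force: 37.4
```

Run:
```python
from h import *
delta(caddy(0,-81,120),pose(8.3))
b=snap("top","pics/t6.png");a=snap("scene","pics/s6.png")
cv2.imwrite("pics/c8.png",np.hstack([cv2.resize(b[160:310,350:530],(480,400),interpolation=2)[:,:,::-1], cv2.resize(a[130:300,330:466],(320,400),interpolation=2)[:,:,::-1]]))
```

```text
t 22.2 tcp [ 531.3 -366.7  242.9] rack [ -10.3 -446.1  242.9] F [ 1.2  0.1 -0.8] w 39.7 gf 37.4
shift tool mm [ -0.6   0.2 122.9] turn deg [-0.17 -0.13 -0.38] q [-0.73  0.48  0.32  1.41 -0.   -0.87]
```

View pics/c8.png

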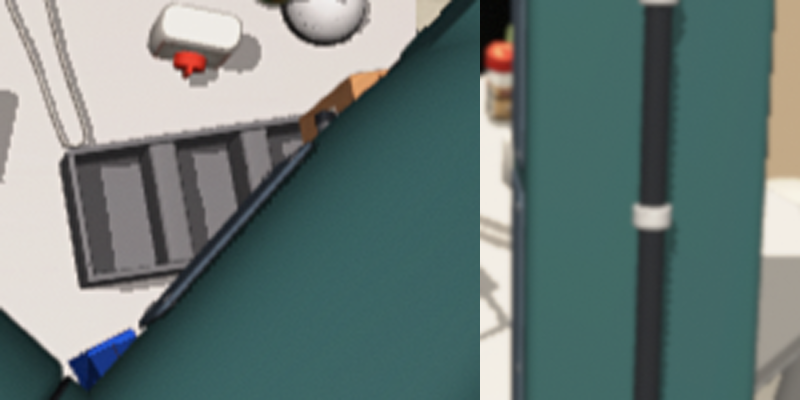

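drive_tool([
  {"x": 0,"y": 0,"z": 0.02,"ax": 0,"ay": 0,"az": -0.3},
  {"x": 0,"y": 0,"z": 0.02,"ax": 0,"ay": 0,"az": 0},
  {"x": 0,"y": 0,"z": 0.02,"ax": 0,"ay": 0,"az": 0},
  {"x": 0,"y": 0,"z": 0.015,"ax": 0,"ay": 0,"az": 0},
  {"x": 0,"y": 0,"z": 0.015,"ax": 0,"ay": 0,"az": 0},
  {"x": 0,"y": 0,"z": 0,"ax": 0,"ay": 0,"az": 0},
])

```text
t: 22.9
ee_pos: [0.5314, -0.3671, 0.1515]
tool_rot: [0.227, -3.13, 0.003]
force: [-0.3, -0.6, -2.0]
grip_width: 0.0394
gripper_force: 37.3
```

drive_tool([
  {"x": 0,"y": 0,"z": 0.01,"ax": 0,"ay": 0,"az": 0},
  {"x": 0,"y": 0,"z": 0.01,"ax": 0,"ay": 0,"az": 0},
  {"x": 0,"y": 0,"z": 0.005,"ax": 0,"ay": 0,"az": 0},
  {"x": 0,"y": 0,"z": 0,"ax": 0,"ay": 0,"az": 0},
])

```text
t: 23.3
ee_pos: [0.5311, -0.3671, 0.1261]
tool_rot: [0.227, -3.13, 0.003]
force: [-1.0, 0.0, -0.6]
grip_width: 0.04
gripper_force: 37.4
```

Run:
```python
from h import *
delta(caddy(0,-81,118),pose(8.3))
```

```text
t 23.3 tcp [ 531.1 -367.1  126.1] rack [ -10.4 -446.5  126.1] F [-1.   0.  -0.6] w 40.0 gf 37.4
shift tool mm [-0.7  0.3  8.1] turn deg [-0.09 -0.2   0.01] q [-0.73  0.51  0.06  1.12 -0.   -0.87]
```

drive_tool([
  {"x": 0,"y": 0,"z": 0.003,"ax": 0,"ay": 0,"az": 0},
  {"x": 0,"y": 0,"z": 0.003,"ax": 0,"ay": 0,"az": 0},
  {"x": 0,"y": 0,"z": 0,"ax": 0,"ay": 0,"az": 0},
])

```text
t: 23.6
ee_pos: [0.5315, -0.3679, 0.1218]
tool_rot: [0.227, -3.132, 0.007]
force: [-2.3, -1.3, 6.8]
grip_width: 0.0398
gripper_force: 38.6
```

drive_tool([
  {"x": 0,"y": 0,"z": 0.002,"ax": 0,"ay": 0,"az": 0},
  {"x": 0,"y": 0,"z": 0,"ax": 0,"ay": 0,"az": 0},
])

```text
t: 23.8
ee_pos: [0.5316, -0.3683, 0.1216]
tool_rot: [0.227, -3.133, 0.009]
force: [-8.9, 1.1, 26.8]
grip_width: 0.0394
gripper_force: 41.0
```

drive_tool([
  {"x": 0,"y": 0,"z": -0.002,"ax": 0,"ay": 0,"az": 0},
  {"x": 0,"y": 0,"z": 0,"ax": 0,"ay": 0,"az": 0},
])

```text
t: 24.0
ee_pos: [0.5315, -0.3677, 0.1217]
tool_rot: [0.227, -3.131, 0.006]
force: [-3.4, 0.2, 11.6]
grip_width: 0.0394
gripper_force: 39.1
```

drive_tool([
  {"x": 0,"y": 0,"z": 0,"ax": 0,"ay": 0,"az": 0},
  {"x": 0,"y": 0,"z": 0,"ax": 0,"ay": 0,"az": 0},
  {"x": 0,"y": 0,"z": 0,"ax": 0,"ay": 0,"az": 0},
  {"x": 0,"y": 0,"z": -0.01,"ax": 0,"ay": 0,"az": 0},
  {"x": 0,"y": 0,"z": -0.03,"ax": 0,"ay": 0,"az": 0},
  {"x": 0,"y": 0,"z": -0.04,"ax": 0,"ay": 0,"az": 0},
  {"x": 0,"y": 0,"z": -0.04,"ax": 0,"ay": 0,"az": 0},
  {"x": 0,"y": 0,"z": -0.04,"ax": 0,"ay": 0,"az": 0},
], grip=0.75)

```text
t: 24.8
ee_pos: [0.5314, -0.3665, 0.2833]
tool_rot: [0.228, -3.131, 0.005]
force: [-0.1, 0.1, -1.0]
grip_width: 0.064
gripper_force: 0.0
```

drive_tool([
  {"x": 0,"y": 0.03,"z": -0.02,"ax": 0,"ay": 0,"az": 0},
  {"x": 0.01,"y": 0.04,"z": -0.02,"ax": 0,"ay": 0,"az": 0},
  {"x": 0.01,"y": 0.04,"z": 0,"ax": 0,"ay": -7,"az": 6},
  {"x": 0,"y": 0.04,"z": 0,"ax": 0,"ay": -7,"az": 6},
  {"x": 0,"y": 0.04,"z": 0,"ax": 0,"ay": -7,"az": 6},
  {"x": 0,"y": 0.04,"z": 0,"ax": 0,"ay": -7,"az": 0},
  {"x": 0,"y": 0.04,"z": 0,"ax": 0,"ay": -7,"az": 0},
  {"x": 0,"y": 0.04,"z": 0,"ax": 0,"ay": 0,"az": 0},
])

```text
t: 25.6
ee_pos: [0.5091, -0.0642, 0.3246]
tool_rot: [0.187, 2.565, 0.006]
force: [-0.3, -1.0, -1.2]
grip_width: 0.064
gripper_force: 0.0
```

Run:
```python
from h import *
delta(rack(-140,30,215),pose(-9.83,37))
b=snap("top","pics/t7.png");a=snap("scene","pics/s7.png")
cv2.imwrite("pics/c9.png",np.hstack([cv2.resize(b[140:320,200:530],(480,262),interpolation=2)[:,:,::-1], cv2.resize(a[150:320,250:463],(320,262),interpolation=2)[:,:,::-1]]))
```

```text
t 25.6 tcp [509.1 -64.2 324.6] rack [ -83.8 -151.8  324.6] F [-0.3 -1.  -1.2] w 64.0 gf 0.0
shift tool mm [104.6 178.9  72.6] turn deg [ 3.31 -4.5   0.38] q [-0.38 -0.16 -0.43  0.75  0.17 -0.19]
```

View pics/c9.png

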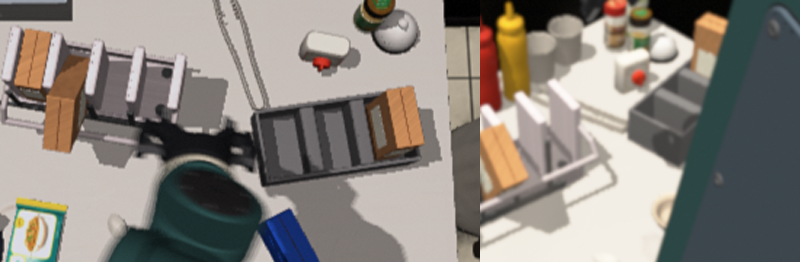

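drive_tool([
  {"x": 0,"y": 0,"z": 0,"ax": 3.31,"ay": -4.5,"az": 0.38},
  {"x": 0.013,"y": 0.036,"z": -0.01,"ax": 0,"ay": 0,"az": 0},
  {"x": 0.013,"y": 0.036,"z": -0.01,"ax": 0,"ay": 0,"az": 0},
  {"x": 0.013,"y": 0.036,"z": -0.01,"ax": 0,"ay": 0,"az": 0},
  {"x": 0.013,"y": 0.036,"z": -0.01,"ax": 0,"ay": 0,"az": 0},
  {"x": 0.013,"y": 0.036,"z": -0.01,"ax": 0,"ay": 0,"az": 0},
  {"x": 0,"y": 0,"z": 0,"ax": 0,"ay": 0,"az": 0},
])

```text
t: 26.4
ee_pos: [0.4618, 0.1288, 0.328]
tool_rot: [0.204, 2.49, -0.07]
force: [0.3, -0.0, -0.4]
grip_width: 0.0638
gripper_force: 0.0
```

Run:
```python
from h import *
delta(rack(-140,30,215),pose(-9.83,37))
```

```text
t 26.4 tcp [461.8 128.8 328. ] rack [-163.4   30.2  328. ] F [ 0.3 -0.  -0.4] w 63.8 gf 0.0
shift tool mm [ 49.2  -0.3 104.4] turn deg [ 0.22 -0.07  0.41] q [ 0.25 -0.22 -0.51  0.68 -0.24  0.33]
```

drive_tool([
  {"x": 0.017,"y": 0,"z": 0.036,"ax": 0,"ay": 0,"az": 0},
  {"x": 0.017,"y": 0,"z": 0.036,"ax": 0,"ay": 0,"az": 0},
  {"x": 0.015,"y": 0,"z": 0.033,"ax": 0,"ay": 0,"az": 0},
  {"x": 0,"y": 0,"z": 0.03,"ax": 0,"ay": 0,"az": 0},
  {"x": 0,"y": 0,"z": 0,"ax": 0,"ay": 0,"az": 0},
])

```text
t: 26.9
ee_pos: [0.5043, 0.1159, 0.1871]
tool_rot: [0.213, 2.494, -0.076]
force: [0.3, -0.1, 0.5]
grip_width: 0.064
gripper_force: 0.0
```

Run:
```python
from h import *
delta(rack(-79.8,30,136),pose(-9.83,37))
```

```text
t 26.9 tcp [504.3 115.9 187.1] rack [-119.2   24.8  187.1] F [ 0.3 -0.1  0.5] w 64.0 gf 0.0
shift tool mm [-1.1  5.4 64.5] turn deg [-0.17 -0.32  0.11] q [ 0.19 -0.05 -0.79  0.23 -0.21  0.29]
```

drive_tool([
  {"x": 0,"y": 0.005,"z": 0,"ax": 0,"ay": 0,"az": 0},
  {"x": 0,"y": 0.001,"z": 0.01,"ax": 0,"ay": 0,"az": 0},
  {"x": 0,"y": 0,"z": 0.015,"ax": 0,"ay": 0,"az": 0},
  {"x": 0,"y": 0,"z": 0.015,"ax": 0,"ay": 0,"az": 0},
  {"x": 0,"y": 0,"z": 0.015,"ax": 0,"ay": 0,"az": 0},
  {"x": 0,"y": 0.001,"z": 0.008,"ax": 0,"ay": 0,"az": 0},
  {"x": 0,"y": 0,"z": 0,"ax": 0,"ay": 0,"az": 0},
])

```text
t: 27.6
ee_pos: [0.5429, 0.1177, 0.1393]
tool_rot: [0.212, 2.49, -0.073]
force: [0.2, 0.1, -1.0]
grip_width: 0.0641
gripper_force: 0.0
```

Run:
```python
from h import *
delta(rack(-79.8,30,136),pose(-9.83,37))
```

```text
t 27.6 tcp [542.9 117.7 139.3] rack [-81.6  33.2 139.3] F [ 0.2  0.1 -1. ] w 64.1 gf 0.0
shift tool mm [ 0.5 -3.2  3.7] turn deg [-0.04 -0.1   0.13] q [ 0.17  0.08 -0.82  0.06 -0.2   0.28]
```

drive_tool([
  {"x": 0,"y": 0,"z": 0,"ax": 0,"ay": 0,"az": 0},
  {"x": 0,"y": 0,"z": 0,"ax": 0,"ay": 0,"az": 0},
  {"x": 0,"y": 0,"z": 0,"ax": 0,"ay": 0,"az": 0},
  {"x": 0,"y": 0,"z": 0,"ax": 0,"ay": 0,"az": 0},
  {"x": 0,"y": 0,"z": 0,"ax": 0,"ay": 0,"az": 0},
], grip=0, grip_force=35)

```text
t: 28.1
ee_pos: [0.5425, 0.1175, 0.14]
tool_rot: [0.212, 2.489, -0.073]
force: [-5.2, -2.9, 7.6]
grip_width: 0.0396
gripper_force: 36.1
```

drive_tool([
  {"x": -0.006,"y": 0,"z": -0.008,"ax": 0,"ay": 0,"az": 0},
  {"x": -0.011,"y": 0,"z": -0.018,"ax": 0,"ay": 0,"az": 0},
  {"x": -0.016,"y": 0,"z": -0.026,"ax": 0,"ay": 0,"az": 0},
  {"x": -0.016,"y": 0,"z": -0.026,"ax": 0,"ay": 0,"az": 0},
  {"x": -0.016,"y": 0,"z": -0.026,"ax": 0,"ay": 0,"az": 0},
  {"x": -0.016,"y": 0,"z": -0.026,"ax": 0,"ay": 0,"az": 0},
  {"x": -0.016,"y": 0,"z": -0.026,"ax": 0,"ay": 0,"az": 0},
  {"x": 0,"y": 0,"z": 0,"ax": 0,"ay": 0,"az": 0},
])

```text
t: 28.9
ee_pos: [0.5276, 0.1212, 0.327]
tool_rot: [0.211, 2.484, -0.07]
force: [0.3, 0.8, -1.7]
grip_width: 0.0398
gripper_force: 35.8
```

Now re-check the caddy (by mask) while clear of it, and turn the carton upright.

drive_tool([
  {"x": 0,"y": 0,"z": 0,"ax": 0,"ay": 6,"az": 0},
  {"x": 0,"y": 0,"z": 0,"ax": 0,"ay": 6,"az": 0},
  {"x": 0,"y": 0,"z": 0,"ax": 0,"ay": 6,"az": 0},
  {"x": 0,"y": 0,"z": 0,"ax": 0,"ay": 6,"az": 0},
  {"x": 0,"y": 0,"z": 0,"ax": 0,"ay": 6,"az": 0},
  {"x": 0,"y": 0,"z": 0,"ax": 0,"ay": 6,"az": 0},
  {"x": 0,"y": 0,"z": 0,"ax": 0,"ay": 1,"az": 0},
  {"x": 0,"y": 0,"z": 0,"ax": 0,"ay": 0,"az": 0},
])

```text
t: 29.7
ee_pos: [0.5273, 0.1206, 0.321]
tool_rot: [-0.267, -3.128, 0.003]
force: [-0.4, -1.0, -2.9]
grip_width: 0.0397
gripper_force: 35.9
```

drive_tool([
  {"x": 0,"y": 0,"z": 0,"ax": 0,"ay": 0,"az": -6},
  {"x": 0,"y": 0,"z": 0,"ax": 0,"ay": 0,"az": -6},
  {"x": 0,"y": 0,"z": 0,"ax": 0,"ay": 0,"az": -6},
  {"x": 0,"y": 0,"z": 0,"ax": 0,"ay": 0,"az": 0},
])

```text
t: 30.1
ee_pos: [0.5259, 0.121, 0.3229]
tool_rot: [-0.229, 3.132, -0.003]
force: [0.1, -0.2, -2.3]
grip_width: 0.0399
gripper_force: 36.0
```

Run:
```python
from h import *
delta(caddy(0,81,300),pose(8.3))
a=snap("top","pics/t8.png")[190:290,350:510,::-1].astype(int); o=cv2.imread("pics/top0.png")[190:290,350:510].astype(int)
d=np.abs(a-o).max(2)>40; ys,xs=np.nonzero(d); print(d.sum(), "diff left of carton (u<420):",d[:,:70].sum(), "u 420-445",d[:,70:95].sum(), "px range",xs.min()+350,xs.max()+350,ys.min()+190,ys.max()+190)
```

```text
t 30.1 tcp [525.9 121.  322.9] rack [-98.9  33.5 322.9] F [ 0.1 -0.2 -2.3] w 39.9 gf 36.0
shift tool mm [  65.1 -321.4   23.4] turn deg [-0.11  0.06  0.08] q [ 0.08  0.28  0.22  1.51 -0.   -0.07]
4137 diff left of carton (u<420): 2198 u 420-445 457 px range 350 503 192 289
```

Run:
```python
import cv2
a=cv2.imread("pics/t8.png")[170:290,350:530]; cv2.imwrite("pics/c10.png",cv2.resize(a,(750,500),interpolation=2))
```

```text
(no output)
```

View pics/c10.png

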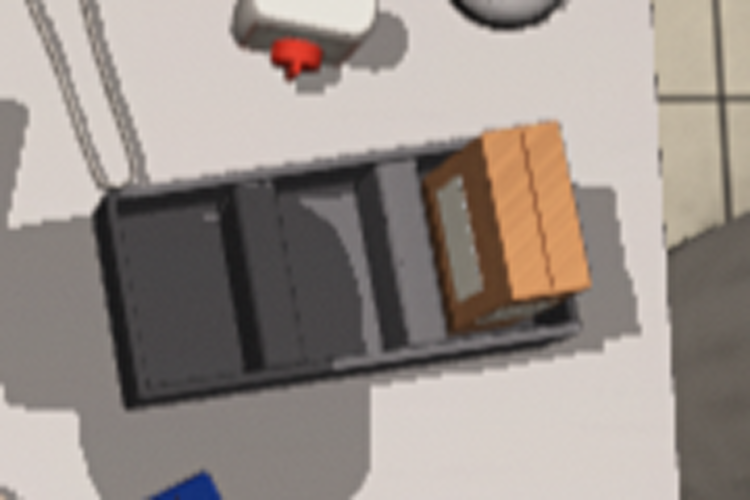

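drive_tool([
  {"x": 0.008,"y": -0.04,"z": 0,"ax": 0,"ay": 0,"az": 0},
  {"x": 0.008,"y": -0.04,"z": 0,"ax": 0,"ay": 0,"az": 0},
  {"x": 0.008,"y": -0.04,"z": 0,"ax": 0,"ay": 0,"az": 0},
  {"x": 0.008,"y": -0.04,"z": 0,"ax": 0,"ay": 0,"az": 0},
  {"x": 0.008,"y": -0.04,"z": 0,"ax": 0,"ay": 0,"az": 0},
  {"x": 0.008,"y": -0.04,"z": 0,"ax": 0,"ay": 0,"az": 0},
  {"x": 0.008,"y": -0.04,"z": 0,"ax": 0,"ay": 0,"az": 0},
  {"x": 0.008,"y": -0.04,"z": 0,"ax": 0,"ay": 0,"az": 0},
])

```text
t: 30.95
ee_pos: [0.5086, -0.2065, 0.3233]
tool_rot: [0.221, -3.133, 0.004]
force: [0.7, 0.6, -1.9]
grip_width: 0.0396
gripper_force: 36.7
```

drive_tool([
  {"x": 0,"y": 0,"z": 0.02,"ax": 0,"ay": 0,"az": 0},
  {"x": 0,"y": 0,"z": 0.03,"ax": 0,"ay": 0,"az": 0},
  {"x": 0,"y": 0,"z": 0.03,"ax": 0,"ay": 0,"az": 0},
  {"x": 0,"y": 0,"z": 0,"ax": 0,"ay": 0,"az": 0},
])

```text
t: 31.35
ee_pos: [0.5073, -0.2043, 0.2402]
tool_rot: [0.221, -3.128, -0.001]
force: [-0.3, 0.1, -1.4]
grip_width: 0.0395
gripper_force: 37.2
```

Run:
```python
from h import *
delta(caddy(0,81,122),pose(8.3))
snap("top","pics/t9.png")
```

```text
t 31.35 tcp [ 507.3 -204.3  240.2] rack [ -61.7 -290.2  240.2] F [-0.3  0.1 -1.4] w 39.5 gf 37.2
shift tool mm [ -1.3  -2.4 118.2] turn deg [ 0.07 -0.3  -0.22] q [-0.53  0.3   0.03  1.31 -0.   -0.67]
```

Run:
```python
import cv2,numpy as np
f=lambda n:(lambda h:((h[...,0]>5)&(h[...,0]<20)&(h[...,1]>110)))(cv2.cvtColor(cv2.imread(n)[185:270,448:510],40))
for n in("t7","t8","t9"):
    m=f(f"pics/{n}.png"); ys,xs=np.nonzero(m); print(n,m.sum(),xs.max()+448,ys.min()+185,ys.max()+185)
```

```text
t7 1215 491 200 249
t8 1210 491 200 249
t9 18 490 233 240
```

drive_tool([
  {"x": -0.001,"y": -0.002,"z": 0.02,"ax": 0,"ay": -0.3,"az": 0},
  {"x": 0,"y": 0,"z": 0.01,"ax": 0,"ay": 0,"az": 0},
  {"x": 0,"y": 0,"z": 0,"ax": 0,"ay": 0,"az": 0},
])

```text
t: 31.7
ee_pos: [0.5101, -0.2069, 0.2131]
tool_rot: [-0.225, 3.13, -0.001]
force: [-0.1, 0.8, -0.9]
grip_width: 0.0394
gripper_force: 37.2
```

drive_tool([
  {"x": 0,"y": 0,"z": 0.02,"ax": 0,"ay": 0,"az": 0},
  {"x": 0,"y": 0,"z": 0.02,"ax": 0,"ay": 0,"az": 0},
  {"x": 0,"y": 0,"z": 0.015,"ax": 0,"ay": 0,"az": 0},
  {"x": 0,"y": 0,"z": 0,"ax": 0,"ay": 0,"az": 0},
])

```text
t: 32.1
ee_pos: [0.5102, -0.2069, 0.1576]
tool_rot: [-0.225, 3.131, -0.0]
force: [0.1, 0.5, -1.2]
grip_width: 0.0395
gripper_force: 37.2
```

drive_tool([
  {"x": 0,"y": 0,"z": 0.015,"ax": 0,"ay": 0,"az": 0},
  {"x": 0,"y": 0,"z": 0.01,"ax": 0,"ay": 0,"az": 0},
  {"x": 0,"y": 0,"z": 0.004,"ax": 0,"ay": 0,"az": 0},
  {"x": 0,"y": 0,"z": 0,"ax": 0,"ay": 0,"az": 0},
])

```text
t: 32.5
ee_pos: [0.5106, -0.2072, 0.1292]
tool_rot: [-0.225, 3.13, -0.001]
force: [0.2, -0.2, -3.2]
grip_width: 0.0396
gripper_force: 37.2
```

Run:
```python
from h import *
delta(caddy(0,81,122),pose(8.3))
```

```text
t 32.5 tcp [ 510.6 -207.2  129.2] rack [ -57.9 -292.5  129.2] F [ 0.2 -0.2 -3.2] w 39.6 gf 37.2
shift tool mm [2.2 1.1 7.1] turn deg [-0.06  0.18 -0.06] q [-0.53  0.36 -0.2   1.02  0.   -0.68]
```

drive_tool([
  {"x": 0.001,"y": 0,"z": 0.003,"ax": 0,"ay": 0,"az": 0},
  {"x": 0,"y": 0,"z": 0.003,"ax": 0,"ay": 0,"az": 0},
  {"x": 0,"y": 0,"z": 0,"ax": 0,"ay": 0,"az": 0},
])

```text
t: 32.8
ee_pos: [0.5104, -0.2079, 0.1238]
tool_rot: [-0.225, 3.128, -0.004]
force: [1.4, -1.6, 5.1]
grip_width: 0.0399
gripper_force: 37.8
```

drive_tool([
  {"x": 0,"y": 0,"z": 0.001,"ax": 0,"ay": 0,"az": 0},
  {"x": 0,"y": 0,"z": 0,"ax": 0,"ay": 0,"az": 0},
])

```text
t: 33.0
ee_pos: [0.5106, -0.2081, 0.1237]
tool_rot: [-0.225, 3.127, -0.005]
force: [-1.6, -0.6, 17.4]
grip_width: 0.0396
gripper_force: 39.2
```

drive_tool([
  {"x": 0,"y": 0,"z": 0,"ax": 0,"ay": 0,"az": 0},
  {"x": 0,"y": 0,"z": 0,"ax": 0,"ay": 0,"az": 0},
  {"x": 0,"y": 0,"z": 0,"ax": 0,"ay": 0,"az": 0},
  {"x": 0,"y": 0,"z": -0.01,"ax": 0,"ay": 0,"az": 0},
  {"x": 0,"y": 0,"z": -0.03,"ax": 0,"ay": 0,"az": 0},
  {"x": 0,"y": 0,"z": -0.04,"ax": 0,"ay": 0,"az": 0},
  {"x": 0,"y": 0,"z": -0.04,"ax": 0,"ay": 0,"az": 0},
  {"x": 0,"y": 0,"z": -0.04,"ax": 0,"ay": 0,"az": 0},
], grip=0.75)

```text
t: 33.8
ee_pos: [0.5087, -0.207, 0.2844]
tool_rot: [-0.226, 3.13, -0.002]
force: [1.6, 0.1, -0.4]
grip_width: 0.0637
gripper_force: 0.0
```

drive_tool([
  {"x": 0,"y": 0.03,"z": -0.02,"ax": 0,"ay": 0,"az": 6},
  {"x": 0,"y": 0.04,"z": -0.02,"ax": 0,"ay": 0,"az": 6},
  {"x": 0,"y": 0.04,"z": 0,"ax": 0,"ay": 0,"az": 6},
  {"x": 0,"y": 0.04,"z": 0,"ax": 0,"ay": 0,"az": 0},
  {"x": 0,"y": 0.04,"z": 0,"ax": 0,"ay": 0,"az": 0},
  {"x": 0,"y": 0.04,"z": 0,"ax": 0,"ay": 0,"az": 0},
  {"x": 0,"y": 0.04,"z": 0,"ax": 0,"ay": 0,"az": 0},
  {"x": 0,"y": 0.04,"z": 0,"ax": 0,"ay": 0,"az": 0},
], grip=0.6)

```text
t: 34.6
ee_pos: [0.5394, 0.1012, 0.3226]
tool_rot: [0.267, 3.126, -0.001]
force: [0.7, -1.0, -0.9]
grip_width: 0.0511
gripper_force: 0.0
```

Run:
```python
from h import *
delta(rack(-126,211,150),pose(-9.83))
```

```text
t 34.6 tcp [539.4 101.2 322.6] rack [-82.2  16.3 322.6] F [ 0.7 -1.  -0.9] w 51.1 gf 0.0
shift tool mm [ 44.2 194.8 172.4] turn deg [-0.    0.24  0.08] q [ 0.04  0.3   0.24  1.51 -0.    0.21]
```

drive_tool([
  {"x": 0.009,"y": 0.039,"z": 0,"ax": 0,"ay": 0,"az": 0},
  {"x": 0.009,"y": 0.039,"z": 0,"ax": 0,"ay": 0,"az": 0},
  {"x": 0.009,"y": 0.039,"z": 0,"ax": 0,"ay": 0,"az": 0},
  {"x": 0.009,"y": 0.039,"z": 0,"ax": 0,"ay": 0,"az": 0},
  {"x": 0.009,"y": 0.039,"z": 0.02,"ax": 0,"ay": 0,"az": 0},
  {"x": 0,"y": 0,"z": 0.05,"ax": 0,"ay": 0,"az": 0},
  {"x": 0,"y": 0,"z": 0.05,"ax": 0,"ay": 0,"az": 0},
  {"x": 0,"y": 0,"z": 0.05,"ax": 0,"ay": 0,"az": 0},
])

```text
t: 35.4
ee_pos: [0.5285, 0.2995, 0.1506]
tool_rot: [0.265, 3.126, -0.0]
force: [0.8, 0.1, -0.6]
grip_width: 0.0516
gripper_force: 0.0
```

drive_tool([
  {"x": 0,"y": 0,"z": 0,"ax": 0,"ay": 0,"az": 0},
])

```text
t: 35.5
ee_pos: [0.5253, 0.2978, 0.1465]
tool_rot: [-0.266, -3.125, 0.008]
force: [0.5, -0.8, 0.7]
grip_width: 0.0513
gripper_force: 0.0
```

Run:
```python
from h import *
delta(rack(-126,211,64),pose(-9.83))
```

```text
t 35.5 tcp [525.3 297.8 146.5] rack [-129.7  207.7  146.5] F [ 0.5 -0.8  0.7] w 51.3 gf 0.0
shift tool mm [-4.1  3.8 82.5] turn deg [-0.31 -0.29  0.09] q [ 0.38  0.44 -0.01  1.13 -0.    0.55]
```

drive_tool([
  {"x": -0.003,"y": 0.003,"z": 0.02,"ax": 0,"ay": 0,"az": 0},
  {"x": 0,"y": 0,"z": 0.03,"ax": 0,"ay": 0,"az": 0},
  {"x": 0,"y": 0,"z": 0.02,"ax": 0,"ay": 0,"az": 0},
  {"x": 0,"y": 0,"z": 0.012,"ax": 0,"ay": 0,"az": 0},
  {"x": 0,"y": 0,"z": 0,"ax": 0,"ay": 0,"az": 0},
])

```text
t: 36.0
ee_pos: [0.5331, 0.3017, 0.0705]
tool_rot: [0.267, 3.127, -0.001]
force: [-0.3, -0.2, 0.1]
grip_width: 0.0513
gripper_force: 0.0
```

drive_tool([
  {"x": 0,"y": 0,"z": 0,"ax": 0,"ay": 0,"az": 0},
  {"x": 0,"y": 0,"z": 0,"ax": 0,"ay": 0,"az": 0},
  {"x": 0,"y": 0,"z": 0,"ax": 0,"ay": 0,"az": 0},
  {"x": 0,"y": 0,"z": 0,"ax": 0,"ay": 0,"az": 0},
  {"x": 0,"y": 0,"z": 0,"ax": 0,"ay": 0,"az": 0},
], grip=0, grip_force=25)

```text
t: 36.5
ee_pos: [0.533, 0.2994, 0.0713]
tool_rot: [0.269, 3.124, -0.007]
force: [-3.2, -18.0, 13.9]
grip_width: 0.0158
gripper_force: 27.0
```

drive_tool([
  {"x": 0,"y": -0.005,"z": 0,"ax": 0,"ay": 0,"az": 0},
  {"x": 0,"y": -0.005,"z": 0,"ax": 0,"ay": 0,"az": 0},
  {"x": 0,"y": -0.005,"z": 0,"ax": 0,"ay": 0,"az": 0},
  {"x": 0,"y": -0.005,"z": 0,"ax": 0,"ay": 0,"az": 0},
  {"x": 0,"y": -0.004,"z": 0,"ax": 0,"ay": 0,"az": 0},
  {"x": 0,"y": 0,"z": 0,"ax": 0,"ay": 0,"az": 0},
])

```text
t: 37.1
ee_pos: [0.5291, 0.2778, 0.0714]
tool_rot: [0.267, 3.125, 0.001]
force: [-2.9, -2.2, 10.3]
grip_width: 0.0154
gripper_force: 26.6
```

Run:
```python
from h import *
delta(rack(-126,180.6,64),pose(-9.83))
```

```text
t 37.1 tcp [529.1 277.8  71.4] rack [-122.5  188.6   71.4] F [-2.9 -2.2 10.3] w 15.4 gf 26.6
shift tool mm [ 3.6 -8.   7.3] turn deg [0.05 0.31 0.05] q [ 0.35  0.47 -0.17  0.92 -0.    0.52]
```

drive_tool([
  {"x": 0,"y": -0.003,"z": 0,"ax": 0,"ay": 0,"az": 0},
  {"x": 0,"y": -0.003,"z": 0,"ax": 0,"ay": 0,"az": 0},
  {"x": 0,"y": -0.002,"z": 0,"ax": 0,"ay": 0,"az": 0},
  {"x": 0,"y": 0,"z": 0,"ax": 0,"ay": 0,"az": 0},
])

```text
t: 37.5
ee_pos: [0.5278, 0.2702, 0.0714]
tool_rot: [0.267, 3.125, 0.001]
force: [-2.4, -0.7, 9.3]
grip_width: 0.015
gripper_force: 26.7
```

drive_tool([
  {"x": 0,"y": -0.002,"z": 0,"ax": 0,"ay": 0,"az": 0},
  {"x": 0,"y": -0.001,"z": 0,"ax": 0,"ay": 0,"az": 0},
  {"x": 0,"y": 0,"z": 0,"ax": 0,"ay": 0,"az": 0},
])

```text
t: 37.8
ee_pos: [0.5277, 0.2697, 0.0715]
tool_rot: [0.265, 3.125, 0.009]
force: [-0.9, 17.4, 4.7]
grip_width: 0.0156
gripper_force: 27.4
```

Run:
```python
from h import *
delta(rack(-126,180.6,64),pose(-9.83))
```

```text
t 37.8 tcp [527.7 269.7  71.5] rack [-122.5  180.3   71.5] F [-0.9 17.4  4.7] w 15.6 gf 27.4
shift tool mm [3.5 0.3 7.5] turn deg [0.35 0.29 0.14] q [ 0.33  0.46 -0.19  0.91  0.    0.5 ]
```

Closed stop reached (30.3 mm of travel). Release, lift away clear, final look.

drive_tool([
  {"x": 0,"y": 0,"z": 0,"ax": 0,"ay": 0,"az": 0},
  {"x": 0,"y": 0,"z": 0,"ax": 0,"ay": 0,"az": 0},
  {"x": 0,"y": 0,"z": 0,"ax": 0,"ay": 0,"az": 0},
  {"x": 0,"y": 0,"z": -0.03,"ax": 0,"ay": 0,"az": 0},
  {"x": 0,"y": 0,"z": -0.04,"ax": 0,"ay": 0,"az": 0},
  {"x": 0,"y": 0,"z": -0.04,"ax": 0,"ay": 0,"az": 0},
  {"x": 0,"y": 0,"z": -0.04,"ax": 0,"ay": 0,"az": 0},
  {"x": 0,"y": 0,"z": -0.04,"ax": 0,"ay": 0,"az": 0},
], grip=0.5)

```text
t: 38.6
ee_pos: [0.5257, 0.2668, 0.2616]
tool_rot: [0.267, 3.126, -0.001]
force: [0.9, 0.3, 0.0]
grip_width: 0.0428
gripper_force: 0.0
```

drive_tool([
  {"x": 0.02,"y": 0,"z": -0.02,"ax": 0,"ay": 0,"az": 0},
  {"x": 0.03,"y": 0,"z": -0.02,"ax": 0,"ay": 0,"az": 0},
  {"x": 0.03,"y": 0,"z": -0.02,"ax": 0,"ay": 0,"az": 0},
  {"x": 0,"y": 0,"z": 0,"ax": 0,"ay": 0,"az": 0},
])

```text
t: 39.0
ee_pos: [0.4449, 0.2813, 0.3227]
tool_rot: [0.264, 3.124, 0.002]
force: [0.5, 0.2, -0.4]
grip_width: 0.0426
gripper_force: 0.0
```

Run:
```python
from h import *
delta(rack(-126,180.6,64),pose(-9.83))
b=snap("top","pics/t10.png");a=snap("scene","pics/s10.png")
cv2.imwrite("pics/c11.png",np.hstack([cv2.resize(b[140:340,160:520],(480,267),interpolation=2)[:,:,::-1], cv2.resize(a[150:320,190:403],(320,267),interpolation=2)[:,:,::-1]]))
```

```text
t 39.0 tcp [444.9 281.3 322.7] rack [-206.   177.6  322.7] F [ 0.5  0.2 -0.4] w 42.6 gf 0.0
shift tool mm [-78.3   2.2 259.2] turn deg [0.12 0.39 0.16] q [ 0.41  0.25  0.18  1.49 -0.    0.58]
```

View pics/c11.png

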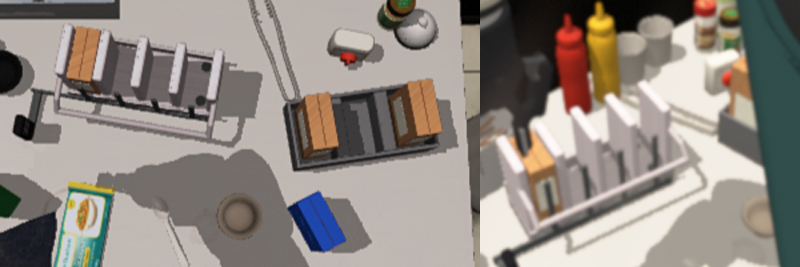

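Both tall cartons stand upright in the outer pockets (around (318,125) and (413,112) in the crop). The short carton is still in its slot, the lock fingers stand before the slots, and the bowl at (239,217) has not moved.

```bash
python3 -c "
from plant import arm; print(arm.close_job())"
```

```text
the job is handed in; nothing more can be done
None
```

The job is handed in: both tall cartons present stand upright in the caddy's outer pockets, the lock is back at its closed stop, and the short carton and the bowl are where they started; the run took about 39 s of robot time, and I have had no verdict back.

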